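# Balance rotors on the domes, index the carriage and lock it

## Robot

A 6-joint arm with a two-finger parallel gripper is mounted at the origin on the work surface. World frame = base frame: x ahead of the robot, y to its left, z up, the work surface at z = 0. Lengths are in m, angles in rad, forces in N, time in s.
With the tool pointing down it reaches from about 0.25 to 0.775 m from the base axis. Payload 4 kg.
Tool frame: the origin (TCP) lies between the finger pads, 19 mm behind the fingertips; this is the grasp point; z points along the fingers, y is the line along which they close (so a half turn about z gives the same grasp; the last joint's range is limited). The gripper opens to 94 mm and grips with 3 to 60 N. Pads are 16 mm wide; open, the fingers measure 119 mm over their backs; the gripper's body (75 mm by 177 mm) begins 78 mm behind the grasp point.
Start: joints at [-1.446, 0.087, 1.371, -0, 1.684, -0.103], TCP at [0.124, -0.536, 0.224] pointing down, gripper open.
Joint ranges: [-3.1, 3.1], [-0.76, 2.03], [0.27, 2.55], [-1.08, 4.22], [0.17, 2.65], [-2.57, 2.57]. Speed limits (rad/s): [2.79, 2.79, 3.14, 3.14, 3.14, 3.14].

## Interface

Orientations are given as [roll, pitch, yaw] about the fixed x, y, z axes, in that order (R = Rz(yaw) Ry(pitch) Rx(roll)).
In Python, from bench import robot, snapshot, close_job, spotter gives the robot as it stands. The module is installed in compiled form; this text tells all that it offers.
- The arm moves only by the tool servo_tool, never from a script. Its argument "commands" is one flat list of numbers, 7 for each row, row after row: the shift along the tool's x, y, z in m, then the turn, a rotation vector about the tool's x, y, z in degrees, then the finger opening in m, from 0 to 0.094. In form: [x, y, z, ax, ay, az, grip, x, y, z, ax, ay, az, grip, ...]. A call has 1 to 10 rows; each row is the pose to reach, as a shift and turn from the pose commanded when the call began, along the tool's axes at that moment; what a row does not reach only later rows make up. A row lasts 1/8 s, in which the tool goes at most 62.5 mm and 10.7 degrees, less where a joint would pass 70% of its speed; a pose out of reach is approached as far as the arm can. A call with a gripper value outside its range is refused whole. The fingers move at their own pace and stop on an object; the grip force is fixed at half the most. Time passes only in rows, so rows that repeat a pose let the fingers close. It gives the time, the measured TCP pose, the force, the opening and the grip force at its end, in the units of the state.
- robot.get_obs(): the state, without advancing time (a new reading comes with each control period).
- snapshot(name): name is "scene" or "top" or "wrist"; returns a dict with "img" (480x640x3 uint8, blue, green, red), "camera_matrix" (3x3 intrinsics, pixels), "extrinsics" (4x4, takes a point from camera to world coordinates); the wrist camera has in their place "hand_eye" (4x4, takes a point from camera to tool coordinates, whose origin is the TCP and whose axes are the flange's). Camera axes: x right, y down, z forward; pixel columns grow to the right and rows downward; lengths in m; the calibration is good to about 2 mm. A picture is of the moment at which its call begins: read the wrist's pose just before it. There is no depth.
- close_job(): hands the job in; it is judged then, once.
Trained networks look in a picture, given as the dict that the camera call returned (one of the last four; its "shot" number tells which), for a name from the list of things; names that differ only in an ending like _2 or _b are one class to them, and where a whole thing is asked for, a point or a joint stands for the part that bears it (a point fixed in the world has none). Each returns a list of dicts, best first, with "conf" (0 to 1); they miss things now and then, are a little off and sometimes report something else, mostly with a low value. They report only what shows in the picture. A call takes as long as a camera call. They do not tell look-alikes from the thing itself.
- spotter.trace(name, picture): "region" (480x640 bool, what is visible of it) and "box" ([left, top, width, height] in pixels, round what is visible of it).
The state is a dict: "time": time; "joint_positions": joint angles; "qvel": joint speeds; "joint_torque": joint torques, N m; "tool_pos": TCP position; "ee_rot": TCP orientation; "wrist_force": force on the tool from outside, world axes, zero at the start; "wrist_torque": the same for the moment, N m; "width": finger opening in m; "finger_force": force on a finger pad.
Only numpy, scipy, OpenCV 4.12 (cv2) and the standard library are available. Lean on these libraries where they do the work, as an engineer would, in place of code of your own. Each camera call takes 0.05 s, during which the arm holds its last target. There are 200 camera calls.

## Task

Set up the static balance check: draw the yellow locking plate out of its slot, slide the carriage by its red post all the way to its right-hand stop, and balance every rotor disc on the bench there, flat and centred on a dome of its own. Only then slide the carriage back until its red dot is right under the gauge's needle, with all rotors still balanced, and lock it by sliding the plate, nose first, fully home again. Keep off the gauge and leave the other things where they are.

Things in the scene. Friction and masses are not known exactly. Their poses are not given: they have to be found in the camera images.
- rotor_green: green anodised rotor disc, 56 mm diameter, 12 mm thick, flat on both faces, about 0.1 kg, balanced about its centre, with a bright hub mark and six dark hole marks. Origin at the centre of the disc (6 mm above the surface it lies on); z is its axis. May be absent (None).
- rotor_gold: gold-coloured anodised rotor disc, 56 mm diameter, 12 mm thick, flat on both faces, about 0.1 kg, balanced about its centre, with a bright hub mark and six dark hole marks. Origin at the centre of the disc (6 mm above the surface it lies on); z is its axis. May be absent (None).
- rotor_red: red anodised rotor disc, 56 mm diameter, 12 mm thick, flat on both faces, about 0.1 kg, balanced about its centre, with a bright hub mark and six dark hole marks. Origin at the centre of the disc (6 mm above the surface it lies on); z is its axis. May be absent (None).
- dome0 (a point): top point of the rightmost (-y) of three grey domes (spherical cap, radius of curvature 36 mm, 77 mm across at its foot, 28 mm high above the carriage's flat top) on the sliding carriage; domes stand 80 mm apart in a row along y. The dome top is 58 mm above the table. Axes: those of the bed.
- dome1 (a point): top point of the middle of three grey domes (spherical cap, radius of curvature 36 mm, 77 mm across at its foot, 28 mm high above the carriage's flat top) on the sliding carriage; domes stand 80 mm apart in a row along y. The dome top is 58 mm above the table. Axes: those of the bed.
- dome2 (a point): top point of the leftmost (+y) of three grey domes (spherical cap, radius of curvature 36 mm, 77 mm across at its foot, 28 mm high above the carriage's flat top) on the sliding carriage; domes stand 80 mm apart in a row along y. The dome top is 58 mm above the table. Axes: those of the bed.
- carriage (a joint): travel of the aluminium carriage (350 mm long along y, 80 mm wide plus a 25 mm front apron on its -x side, flat top 30 mm above the table) along the bed's +y axis, m: 0 at its right stop, 0.14 at its left stop; its dot is under the needle at 0.110. It stays where it is left; about 2 N moves it.
- handle (a point): red square post, 20 x 20 mm, standing on the right end of the carriage, from 30 to 72 mm above the table. This point is on its axis, 55 mm above the table: the height for the TCP to grip.
- dot (a point): red dot (10 mm across, in a white ring of 18 mm) on the flat top of the carriage's left end, 170 mm left of the middle dome, 30 mm above the table.
- needle_tip (a point): tip of the red needle of the height gauge, which is fixed to the bed and points straight down, 36 mm above the table (6 mm above the carriage). The gauge's arm and dial reach 165 mm, its column (135 mm further left) 207 mm above the table.
- bed: fixed base frame of the balancing fixture, carrying the slide, the gauge and the grey lock guide. Origin on the table under the middle dome when the carriage is at 0. y is the direction in which the carriage slides, x points away from the robot.
- gauge: the height gauge fixed on the bed's left end: column, arm, dial and needle. Its origin and axes are those of the bed.
- lock_plate: yellow locking plate lying flat, at the start home in the slot, 80 long (x) x 50 wide (y) x 10 mm thick, 0.2 kg, with a black upright fin near its rear end (22 mm along x, 12 mm thick along y, top 46 mm above the plate's underside). Origin at the centre of its underside; +x points to its leading end (nose), 40 mm ahead.
- lock_fin (a point): point on the middle of the locking plate's fin, 34 mm above the plate's underside and 29 mm behind the plate's centre: where to grip it.
- slot_mouth (a point): mid-mouth of the grey guide's slot, at table level (the table is its floor). Slot along bed +x: 54 wide, 14 high, 27 mm deep; flared entry 13 mm in front; roof top at 21 mm. Behind it, when the dot is under the needle, is a pocket in the carriage's apron (60 wide, 28 mm deep). Fully home, the nose meets the pocket's back wall, plate origin 15 mm beyond this point along x.
- deburrer: bystander: yellow-handled hand tool 130 mm long, lying; leave it where it is.
- spanner: bystander: small steel spanner, lying; leave it where it is.
- calculator: bystander: black pocket calculator 140 x 75 x 14 mm; leave it where it is.
- brush: bystander: chip brush, lying; leave it where it is.
- grease_jar: bystander: amber jar 60 mm high; leave it where it is.
Not all that is in view belongs to the job. What is meant by the rotor_green is not purple, and is the smaller of those in its own colour. Of the things that look like the rotor_gold, take the one that is farthest to the robot's right at the start.

How it is judged:
By the outcome, as a careful person would: the job done as asked, in the order asked, and still so for the second after the job is handed in, with the robot touching nothing.
Of rotor_green, rotor_gold, rotor_red only 2 to 3 are there at a start; the rules pass over those that are not, and their reading is None.
At some moment in a run one of rotor_green, rotor_gold, rotor_red, lock_plate may be knocked a few centimetres aside while the robot is not near it.
Once in a run the grip may slacken for a moment while it holds something.
It also fails if it takes over 210 s, if anything falls off the work surface, if the arm or the gripper's body presses on something with over 40 N, if the wrist force passes 120 N, or if a joint passes its speed limit or range.

## Working session

There is one attempt and no reset: what is moved stays moved. The work goes in short steps, Python scripts to look and compute and a tool call to move; the robot and the scene stay as the last step left them, time stands still between calls to the robot, and variables do not carry over. Pictures are saved under pics/ and viewed, at most 14 in all, crops included, and the job is handed in when it is done.

Besides the shell and the picture viewer there is one more tool, called after ">>>" in YAML: its name, and indented under it one key for each argument. servo_tool: Moves the arm, as the interface text tells. Its arguments: {"type":"object","properties":{"commands":{"type":"array","items":{"type":"number"}}},"required":["commands"]}

```bash
mkdir -p pics; ls
cat > h.py <<'E'
import numpy as np,cv2
from bench import robot,snapshot,close_job,spotter
from scipy.spatial.transform import Rotation as R
def pose():
    o=robot.get_obs();T=np.eye(4);T[:3,:3]=R.from_euler('xyz',o['ee_rot']).as_matrix() if np.size(o['ee_rot'])==3 else R.from_quat(o['ee_rot']).as_matrix() if np.size(o['ee_rot'])==4 else np.array(o['ee_rot'])
    T[:3,3]=o['tool_pos'];return T
def snap(n):
    T=pose();p=snapshot(n);p['E']=p['extrinsics'] if 'extrinsics' in p else T@np.array(p['hand_eye']);return p
def ray(p,uv,z):
    K=np.array(p['camera_matrix']);E=np.array(p['E']);d=E[:3,:3]@np.linalg.solve(K,[uv[0],uv[1],1]);o=E[:3,3]
    return o+d*(z-o[2])/d[2]
def proj(p,X):
    K=np.array(p['camera_matrix']);c=np.linalg.inv(p['E'])@np.append(X,1);q=K@c[:3];return q[:2]/q[2]
def cen(r):
    ys,xs=np.nonzero(r['region']);return xs.mean(),ys.mean()
E
python3 - <<'E'
from h import *
o=robot.get_obs();print({k:np.round(v,3) for k,v in o.items()})
for n in('scene','top'):
    p=snap(n);cv2.imwrite(f'pics/{n}0.png',p['img']);print(n,np.round(p['E'],3).tolist(),np.round(p['camera_matrix'],1).tolist())
    for t in 'rotor_green rotor_gold rotor_red handle dot lock_plate lock_fin'.split():
        for r in spotter.trace(t,p)[:4]:
            c=cen(r);print(t,round(r['conf'],2),r['box'],np.round(c,1),np.round(ray(p,c,0.012),3))
E
```

```text
pics
{'time': np.float64(0.0), 'joint_positions': array([-1.446,  0.088,  1.372, -0.   ,  1.684, -0.103]), 'qvel': array([ 0.001,  0.001, -0.   ,  0.002,  0.001,  0.   ]), 'joint_torque': array([-0.0000e+00, -3.4019e+01, -3.0242e+01,  7.2000e-02,  3.3000e-02,
       -0.0000e+00]), 'tool_pos': array([ 0.124, -0.535,  0.223]), 'ee_rot': array([-3.139, -0.   ,  0.228]), 'wrist_force': array([ 0.006, -0.428,  0.999]), 'wrist_torque': array([ 0.048, -0.022,  0.015]), 'finger_force': np.float64(0.0), 'width': np.float64(0.094)}
scene [[0.296, 0.686, -0.665, 1.459], [0.955, -0.224, 0.194, -0.278], [-0.016, -0.692, -0.722, 1.091], [0.0, 0.0, 0.0, 1.0]] [[612.2, 0.0, 320.7], [0.0, 612.2, 237.6], [0.0, 0.0, 1.0]]
rotor_green 0.54 [386.4, 206.7, 22.8, 19.3] [396.8 214.7] [0.448 0.218 0.012]
rotor_green 0.51 [372.6, 319.0, 26.8, 12.1] [386.3 324.6] [0.756 0.069 0.012]
rotor_gold 0.9 [216.9, 246.2, 28.8, 23.1] [231.5 256.2] [ 0.458 -0.209  0.012]
rotor_gold 0.9 [316.5, 326.1, 25.9, 24.5] [329.1 339.3] [ 0.754 -0.06   0.012]
handle 0.56 [279.8, 241.5, 159.2, 72.8] [355.5 278.4] [0.614 0.049 0.012]
[... 778 characters left out ...]
.618 0.051 0.012]
rotor_gold 0.94 [389.2, 261.0, 28.1, 21.8] [401.1 269. ] [ 0.452 -0.206  0.012]
rotor_gold 0.77 [317.7, 125.4, 25.7, 27.3] [330.9 139.1] [ 0.749 -0.056  0.012]
handle 0.56 [203.2, 173.2, 157.6, 49.6] [284.4 196. ] [0.618 0.05  0.012]
handle 0.24 [258.6, 208.3, 21.7, 38.1] [268.4 228.1] [0.546 0.085 0.012]
dot 0.92 [198.3, 170.7, 162.8, 55.6] [283.2 196. ] [0.618 0.052 0.012]
lock_plate 0.63 [257.8, 208.4, 21.2, 35.9] [268.2 228.4] [0.545 0.086 0.012]
lock_plate 0.54 [200.5, 168.1, 165.1, 57.4] [284.1 195.9] [0.618 0.05  0.012]
lock_fin 0.74 [257.3, 209.1, 22.6, 36.9] [268.  228.6] [0.545 0.086 0.012]
lock_fin 0.64 [151.5, 318.7, 45.1, 75.0] [173.5 357.5] [0.265 0.29  0.012]
```

View pics/top0.png

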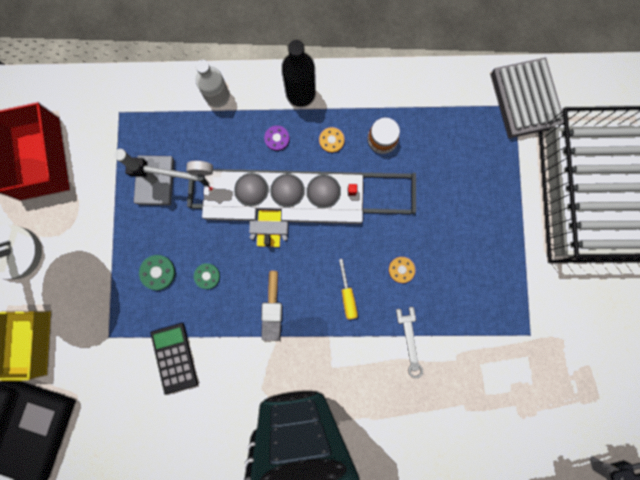

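View pics/scene0.png

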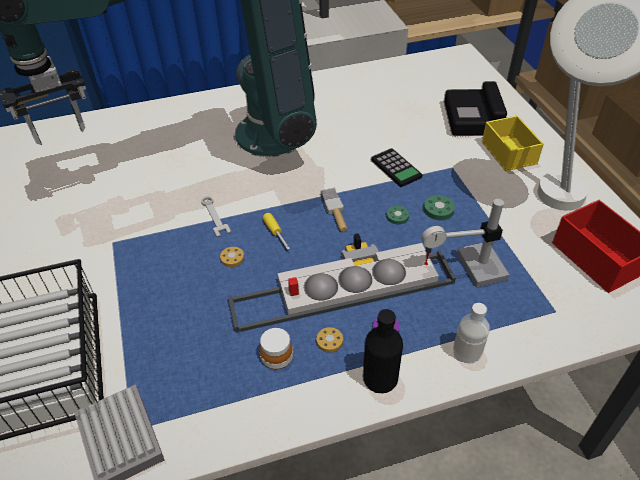

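The top image shows the carriage row at about row 190, with the handle at (352,189), the dot at (210,190) and the lock plate at (268,228).

Look-alikes:
- **Green:** large (156,272), small (206,276), purple (276,137). I take the small green one at (206,276).
- **Gold:** (401,269) and (331,139). I take (401,269), which is farthest right.
- **Red:** none seen.

Next, one close crop to check these.

Run:
```python
from h import *
p=snap('top');im=p['img'];cv2.imwrite('pics/c1.png',cv2.resize(im[120:300,130:420],None,fx=2.75,fy=2.75,interpolation=cv2.INTER_CUBIC))
hsv=cv2.cvtColor(im,cv2.COLOR_BGR2HSV)
m=((hsv[...,0]<8)|(hsv[...,0]>172))&(hsv[...,1]>140)&(hsv[...,2]>80)
n,l,s,c=cv2.connectedComponentsWithStats(m.astype(np.uint8))
for i in range(1,n):
    if s[i,4]>4:print(s[i],c[i].round(1),ray(p,c[i],.072).round(3),ray(p,c[i],.03).round(3))
w=snap('wrist');print(np.round(w['hand_eye'],3).tolist(),np.round(w['camera_matrix'],1).tolist())
print(spotter.trace('rotor_red',p)[:2])
```

```text
[   0  103   50   89 2234] [ 29.1 152.1] [0.71  0.601 0.072] [0.723 0.627 0.03 ]
[348 184   9  10  74] [352.3 188.9] [ 0.618 -0.099  0.072] [ 0.628 -0.102  0.03 ]
[[-0.0, -0.96, -0.281, 0.082], [1.0, -0.0, 0.0, 0.002], [-0.0, -0.281, 0.96, -0.161], [0.0, 0.0, 0.0, 1.0]] [[411.8, 0.0, 318.3], [0.0, 411.8, 235.1], [0.0, 0.0, 1.0]]
[]
```

View pics/c1.png

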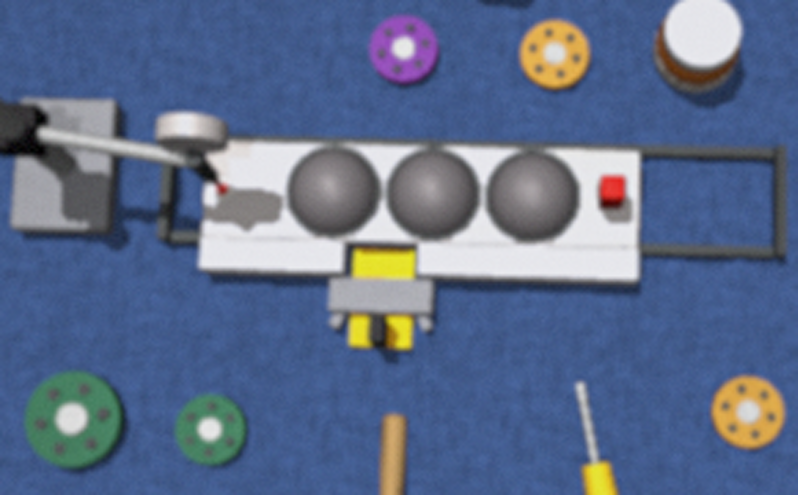

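The crop confirms the choices: small green rotor at crop (210,429) next to a bigger green one, right-hand gold rotor at (748,411), no red rotor. The carriage is near 0.11 with the plate home at (378,300).

```bash
cat >> h.py <<'E'
def go(x,y,z,yaw):
    "print shift/turn in tool axes to reach tool-down pose"
    T=pose();G=np.eye(4);G[:3,:3]=R.from_euler('xyz',[np.pi,0,yaw]).as_matrix();G[:3,3]=x,y,z
    D=np.linalg.inv(T)@G;rv=np.degrees(R.from_matrix(D[:3,:3]).as_rotvec())
    print('GO',D[:3,3].round(4).tolist(),rv.round(2).tolist(),'rows',max(np.linalg.norm(D[:3,3])/.0625,np.linalg.norm(rv)/10.7).round(1))
E
python3 - <<'E'
from h import *
p=snap('top');f=lambda u,v:(130+(u)/2.75,120+v/2.75)
A=ray(p,f(198,270),.03);B=ray(p,f(639,282),.03);C=ray(p,f(640,150),.03);print(A,B,C,np.linalg.norm(A-B),np.degrees(np.arctan2(*(B-A)[[0,1]])),)
d=(A-B)/np.linalg.norm(A-B);yaw=np.arctan2(-d[0],d[1]);print('yaw',yaw)
h=ray(p,(352.3,188.9),.072);print('handle',h)
fin=ray(p,f(378,320),.046);print('fin top',fin)
for u,v in[(333,191),(433,194),(532,196)]:print(ray(p,f(u,v),.04))
go(0.48,0.09,0.22,yaw)
E
```

```text
[0.56675666 0.22983863 0.03      ] [ 0.55292615 -0.12199091  0.03      ] [ 0.66026313 -0.1251124   0.03      ] 0.35210127411590625 -177.7488468529634
yaw -0.03929003438242082
handle [ 0.61828489 -0.09880264  0.072     ]
fin top [0.52255178 0.08348088 0.046     ]
[0.62758642 0.1204939  0.04      ]
[0.62406494 0.04067269 0.04      ]
[ 0.62138148 -0.03798623  0.04      ]
GO [0.4879, -0.5293, 0.0042] [0.01, -0.0, 15.3] rows 11.5
```

>>> servo_tool:
  commands: [0.488,-0.529,0.004,0,0,15.3,0.094,0.488,-0.529,0.004,0,0,15.3,0.094,0.488,-0.529,0.004,0,0,15.3,0.094,0.488,-0.529,0.004,0,0,15.3,0.094,0.488,-0.529,0.004,0,0,15.3,0.094,0.488,-0.529,0.004,0,0,15.3,0.094,0.488,-0.529,0.004,0,0,15.3,0.094,0.488,-0.529,0.004,0,0,15.3,0.094,0.488,-0.529,0.004,0,0,15.3,0.094,0.488,-0.529,0.004,0,0,15.3,0.094]

```text
time: 2.25
tool_pos: [0.434, 0.0094, 0.2212]
ee_rot: [3.141, -0.002, -0.039]
wrist_force: [1.2, -0.6, -0.1]
width: 0.0938
finger_force: 0.0
```

>>> servo_tool:
  commands: [0,0,0,0,0,0,0.05,0,0,0,0,0,0,0.05]

```text
time: 2.5
tool_pos: [0.4331, 0.0073, 0.2207]
ee_rot: [3.141, 0.001, -0.038]
wrist_force: [-0.3, -0.4, -0.7]
width: 0.0772
finger_force: 0.0
```

Run:
```python
from h import *
o=robot.get_obs();print(o['time'],o['tool_pos'],o['ee_rot'],o['width'])
w=snap('wrist');cv2.imwrite('pics/w1.png',w['img'])
for t in 'lock_plate','lock_fin','handle','rotor_green':
    for r in spotter.trace(t,w)[:2]:
        c=cen(r);print(t,round(r['conf'],2),r['box'],np.round(c,1),np.round(ray(w,c,0.012),3))
```

```text
2.5 [0.43306034 0.00729114 0.22069342] [ 3.14084589e+00  5.60765901e-04 -3.84017434e-02] 0.07722466400077685
lock_plate 0.83 [193.0, 19.6, 64.6, 109.9] [221.9  74.8] [0.551 0.082 0.012]
lock_fin 0.67 [186.9, 27.7, 68.2, 100.0] [221.6  74.4] [0.551 0.082 0.012]
handle 0.66 [18.8, 1.9, 462.0, 57.1] [254.1  26.6] [0.586 0.052 0.012]
rotor_green 0.71 [0.9, 179.7, 12.8, 49.0] [  4.5 205.1] [0.447 0.292 0.012]
rotor_green 0.64 [51.1, 171.7, 67.2, 65.1] [ 85.1 204.1] [0.445 0.218 0.012]
```

View pics/w1.png

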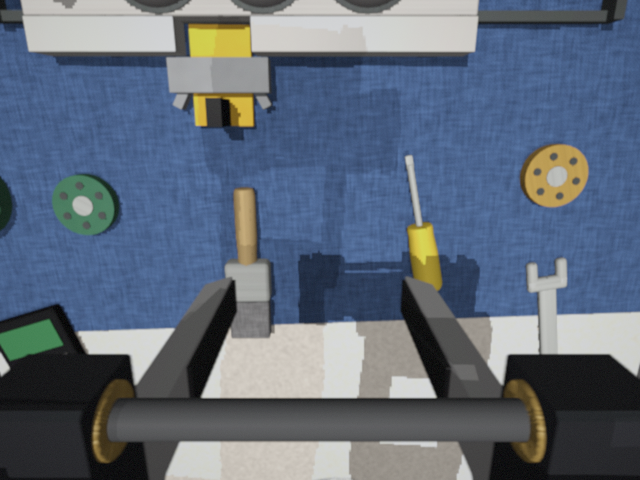

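The wrist view shows the fin at (214,112), the plate's rear edge at row 127 (u 195–255), green at (84,205) and gold at (557,177).

Run:
```python
from h import *
w=snap('wrist')
a=ray(w,(195,127),.01);b=ray(w,(255,126),.01);print('rear',a,b,(a+b)/2,np.linalg.norm(a-b))
print('fin top', [ray(w,q,.046).round(4) for q in[(206,98),(206,127),(222,98),(222,127)]])
A=ray(w,(28,47),.03);B=ray(w,(476,46),.03);d=A-B;print(A,B,np.linalg.norm(d),np.arctan2(-d[0],d[1]))
hsv=cv2.cvtColor(w['img'],cv2.COLOR_BGR2HSV)
for n,c in(('green',(84,205)),('gold',(557,177))):
    for r in spotter.trace('rotor_'+n,w)[:3]:
        k=r['box'];c=cen(r);print(n,c,ray(w,c,.012).round(4))
    # hub
crop=w['img'][60:135,150:290]
cv2.imwrite('pics/w1c.png',cv2.resize(crop,None,fx=5,fy=5,interpolation=cv2.INTER_CUBIC))
```

```text
rear [0.50979278 0.10864999 0.01      ] [0.508413   0.05624712 0.01      ] [0.50910289 0.08244855 0.01      ] 0.05242102453119899
fin top [array([0.5316, 0.087 , 0.046 ]), array([0.51  , 0.0895, 0.046 ]), array([0.5311, 0.0746, 0.046 ]), array([0.5094, 0.0769, 0.046 ])]
[0.57610902 0.22607346 0.03      ] [ 0.56195021 -0.12512386  0.03      ] 0.3514826156207529 -0.040293987709551234
green (np.float64(4.606694560669456), np.float64(205.76569037656904)) [0.4477 0.291  0.012 ]
gold (np.float64(552.0696386946387), np.float64(174.3630536130536)) [ 0.4553 -0.2066  0.012 ]
```

View pics/w1c.png

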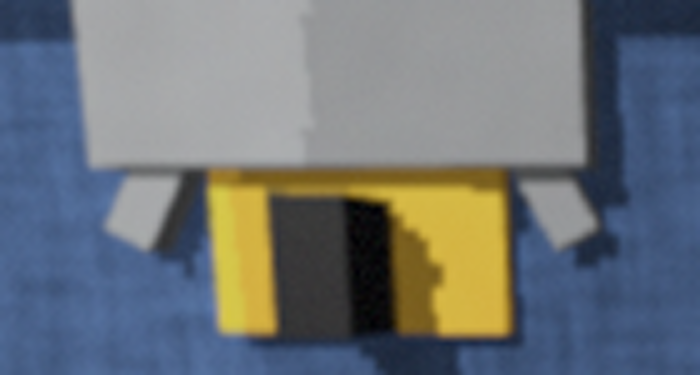

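Run:
```python
from h import *
go(0.517,0.082,0.10,-0.04);go(0.517,0.082,0.036,-0.04)
```

```text
GO [0.0806, -0.0788, 0.121] [0.01, -0.02, -0.06] rows 2.6
GO [0.0806, -0.0789, 0.185] [0.01, -0.02, -0.06] rows 3.5
```

>>> servo_tool:
  commands: [0.0806,-0.0788,0.12,0,0,0,0.026,0.0806,-0.0788,0.12,0,0,0,0.026,0.0806,-0.0788,0.12,0,0,0,0.026,0.0806,-0.0788,0.12,0,0,0,0.026,0.0806,-0.0788,0.12,0,0,0,0.026,0.0806,-0.0788,0.12,0,0,0,0.026]

```text
time: 3.65
tool_pos: [0.5176, 0.0822, 0.1029]
ee_rot: [-3.142, -0.003, -0.04]
wrist_force: [0.6, 0.1, 0.9]
width: 0.0259
finger_force: 0.0
```

Run:
```python
from h import *
print(robot.get_obs()['width']);go(0.517,0.082,0.036,-0.04)
w=snap('wrist');cv2.imwrite('pics/w2.png',w['img'])
```

```text
0.025888273244992276
GO [-0.0008, 0.0003, 0.0669] [-0.0, -0.2, -0.02] rows 1.1
```

View pics/w2.png

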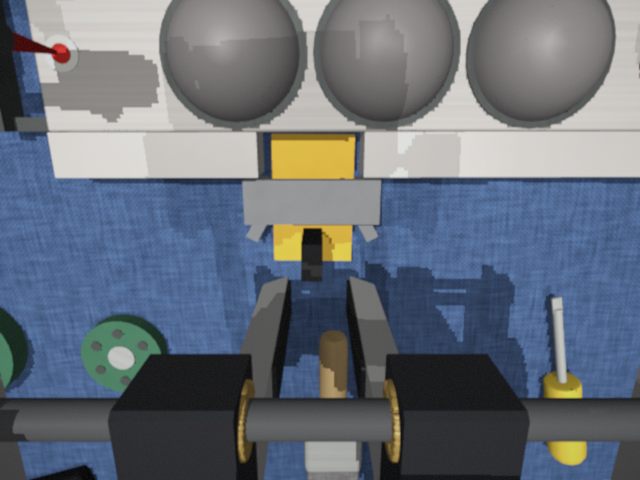

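The view shows the fin at (312,250), centred ahead of the fingertips (288–350). Going down to grip it.

>>> servo_tool:
  commands: [-0.001,-0.001,0.025,0,0,0,0.026,-0.001,-0.001,0.045,0,0,0,0.026,-0.001,-0.001,0.06,0,0,0,0.026,-0.001,-0.001,0.067,0,0,0,0.026,-0.001,-0.001,0.067,0,0,0,0.026,-0.001,-0.001,0.067,0,0,0,0,-0.001,-0.001,0.067,0,0,0,0,-0.001,-0.001,0.067,0,0,0,0]

```text
time: 4.7
tool_pos: [0.5166, 0.0844, 0.0347]
ee_rot: [-3.141, -0.002, -0.039]
wrist_force: [0.5, 1.6, 3.2]
width: 0.0121
finger_force: 30.0
```

Run:
```python
from h import *
p=snap('top')
f=lambda u,v:(130+(u)/2.75,120+v/2.75)
print('brush tip',ray(p,f(393,413),.01),'deb tip',ray(p,f(580,383),.01),'deb handle',ray(p,f(598,463),.015),'slot corners',ray(p,f(328,310),.021),ray(p,f(433,312),.021))
```

```text
brush tip [0.45225401 0.07506529 0.01      ] deb tip [ 0.4749226  -0.07482892  0.01      ] deb handle [ 0.41093743 -0.08782175  0.015     ] slot corners [0.53456616 0.12642707 0.021     ] [0.53201674 0.04211306 0.021     ]
```

>>> servo_tool:
  commands: [-0.008,0,-0.002,0,0,0,0,-0.02,0,-0.002,0,0,0,0,-0.034,0,-0.002,0,0,0,0,-0.045,0,-0.002,0,0,0,0,-0.045,0,-0.002,0,0,0,0,-0.045,0,-0.002,0,0,0,0]

```text
time: 5.5
tool_pos: [0.4704, 0.0858, 0.0356]
ee_rot: [3.142, 0.001, -0.039]
wrist_force: [-0.8, 2.6, -2.1]
width: 0.0116
finger_force: 30.0
```

Run:
```python
from h import *
w=snap('wrist');cv2.imwrite('pics/w3.png',w['img'])
```

```text
(no output)
```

View pics/w3.png

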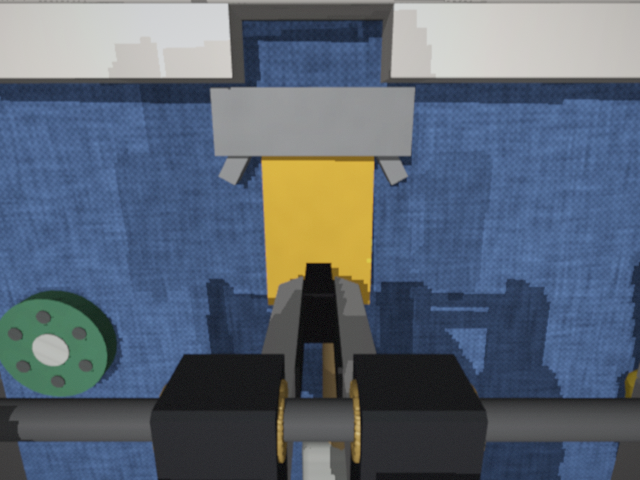

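The view shows the plate nearly out, with its rear edge at row 302 and the brush handle just behind at (330,360). I tilt the tail up over the brush, finish drawing it out, then lift.

>>> servo_tool:
  commands: [0,0,-0.005,0,-4,0,0,0,0,-0.0095,0,-8,0,0,0,0,-0.014,0,-12,0,0,0,0,-0.014,0,-12,0,0,-0.006,0,-0.016,0,-12,0,0,-0.014,0,-0.025,0,-12,0,0,-0.022,0,-0.045,0,-12,0,0,-0.022,0,-0.07,0,-6,0,0,-0.022,0,-0.07,0,0,0,0,-0.022,0,-0.07,0,0,0,0]

```text
time: 6.8
tool_pos: [0.4469, 0.0866, 0.1067]
ee_rot: [3.141, -0.001, -0.039]
wrist_force: [-0.3, 0.5, -3.3]
width: 0.0115
finger_force: 30.0
```

Run:
```python
from h import *
go(0.445,0.0,0.08,-0.04);go(0.445,0.0,0.036,-0.04)
```

```text
GO [0.0015, 0.0866, 0.0267] [0.02, -0.03, 0.07] rows 1.5
GO [0.0014, 0.0866, 0.0707] [0.02, -0.03, 0.07] rows 1.8
```

>>> servo_tool:
  commands: [0,0.045,0,0,0,0,0,0,0.087,0,0,0,0,0,0,0.087,0.03,0,0,0,0,0,0.087,0.055,0,0,0,0,0,0.087,0.07,0,0,0,0,0,0.087,0.071,0,0,0,0,0,0.087,0.071,0,0,0,0.03,0,0.087,0.071,0,0,0,0.03,0,0.087,0,0,0,0,0.05,0,0.087,-0.06,0,0,0,0.05]

```text
time: 8.05
tool_pos: [0.445, -0.0001, 0.1611]
ee_rot: [-3.142, 0.001, -0.039]
wrist_force: [0.5, -0.1, -0.1]
width: 0.0468
finger_force: 0.0
```

Run:
```python
from h import *
go(0.56,-0.095,0.16,-0.04);
p=snap('top');print([ (r['conf'],ray(p,cen(r),.01).round(3)) for r in spotter.trace('lock_plate',p)[:2]])
```

```text
GO [0.1186, 0.0903, 0.0009] [-0.0, 0.07, 0.05] rows 2.4
[]
```

>>> servo_tool:
  commands: [0.119,0.09,0,0,0,0,0.05,0.119,0.09,0,0,0,0,0.05,0.119,0.09,0,0,0,0,0.05,0.119,0.09,0,0,0,0,0.05,0.119,0.09,0,0,0,0,0.05]

```text
time: 8.78
tool_pos: [0.5603, -0.0942, 0.1595]
ee_rot: [-3.141, 0.001, -0.039]
wrist_force: [-0.5, 0.2, 1.0]
width: 0.05
finger_force: 0.0
```

```bash
cat >> h.py <<'E'
def blob(p,kind,z,amin=8):
    hsv=cv2.cvtColor(p['img'],cv2.COLOR_BGR2HSV).astype(int);H,S,V=hsv[...,0],hsv[...,1],hsv[...,2]
    m={'red':((H<8)|(H>172))&(S>150)&(V>80),'green':(H>60)&(H<88)&(S>80)&(V>40),'gold':(H>10)&(H<24)&(S>110)&(V>110),'yellow':(H>=21)&(H<32)&(S>150)&(V>110)}[kind]
    n,l,s,c=cv2.connectedComponentsWithStats(m.astype(np.uint8));out=[]
    for i in range(1,n):
        if s[i,4]>=amin:out.append((s[i].tolist(),c[i].round(1).tolist(),ray(p,c[i],z).round(4).tolist()))
    return sorted(out,key=lambda t:-t[0][4])
E
python3 - <<'E'
from h import *
w=snap('wrist')
for b in blob(w,'red',.072)[:4]:print(b)
p=snap('top')
for b in blob(p,'red',.072)[:4]:print(b)
print(blob(p,'yellow',.01)[:4])
go(.618,-.099,.055,-.04)
E
```

```text
([308, 129, 32, 34, 1040], [323.4, 145.5], [0.6251, -0.1016, 0.072])
([0, 103, 50, 89, 2292], [29.0, 152.1], [0.7097, 0.6016, 0.072])
[([0, 311, 34, 70, 1876], [17.9, 345.4], [0.2925, 0.6341, 0.01]), ([310, 242, 10, 21, 143], [315.6, 252.7], [0.4899, -0.0193, 0.01])]
GO [0.0579, 0.0029, 0.105] [-0.0, -0.0, 0.1] rows 1.9
```

>>> servo_tool:
  commands: [0.061,0.0045,0,0,0,0,0.05,0.061,0.0045,0.04,0,0,0,0.05,0.061,0.0045,0.08,0,0,0,0.05,0.061,0.0045,0.1045,0,0,0,0.05,0.061,0.0045,0.1045,0,0,0,0.05,0.061,0.0045,0.1045,0,0,0,0,0.061,0.0045,0.1045,0,0,0,0,0.061,0.0045,0.1045,0,0,0,0,0.061,0.0045,0.1045,0,0,0,0]

```text
time: 10.0
tool_pos: [0.6224, -0.1014, 0.0566]
ee_rot: [-3.141, -0.002, -0.039]
wrist_force: [-1.3, 2.0, 3.4]
width: 0.0196
finger_force: 30.0
```

>>> servo_tool:
  commands: [0,0.01,0,0,0,0,0,0,0.028,0,0,0,0,0,0,0.048,0,0,0,0,0,0,0.068,0,0,0,0,0,0,0.085,0,0,0,0,0,0,0.098,0,0,0,0,0,0,0.106,0,0,0,0,0,0,0.11,0,0,0,0,0,0,0.113,0,0,0,0,0,0,0.113,0,0,0,0,0]

```text
time: 11.25
tool_pos: [0.6182, -0.2098, 0.0565]
ee_rot: [-3.132, -0.001, -0.037]
wrist_force: [-0.3, 15.3, 7.6]
width: 0.0197
finger_force: 30.1
```

Carriage is against its right stop (15 N contact). Release and go to look at gold.

>>> servo_tool:
  commands: [0,-0.002,0,0,0,0,0.03,0,-0.002,0,0,0,0,0.04,0,-0.002,-0.05,0,0,0,0.05,0,-0.002,-0.1,0,0,0,0.08,-0.2,-0.002,-0.1,0,0,0,0.08,-0.2,-0.002,-0.1,0,0,0,0.08,-0.2,-0.002,-0.1,0,0,0,0.08,-0.2,-0.002,-0.1,0,0,0,0.08,-0.2,-0.002,-0.1,0,0,0,0.08]

```text
time: 12.38
tool_pos: [0.4175, -0.2058, 0.1556]
ee_rot: [3.14, -0.001, -0.041]
wrist_force: [0.1, 0.1, 0.8]
width: 0.0801
finger_force: 0.0
```

Run:
```python
from h import *
print(robot.get_obs()['tool_pos'],robot.get_obs()['ee_rot'])
w=snap('wrist');cv2.imwrite('pics/w4.png',w['img'])
for b in blob(w,'gold',.012,100)[:4]:print(b)
for r in spotter.trace('rotor_gold',w)[:3]:
        c=cen(r);print(r['conf'],c,ray(w,c,.012).round(4))
p=snap('top')
for b in blob(p,'red',.072)[:3]:print(b)
for b in blob(p,'gold',.012,30)[:5]:print(b)
for b in blob(p,'green',.012,30)[:5]:print(b)
```

```text
[ 0.41750464 -0.20583258  0.15563121] [ 3.14036507e+00 -1.33873267e-03 -4.10813235e-02]
([281, 140, 75, 75, 3447], [317.9, 177.4], [0.4557, -0.2091, 0.012])
([532, 389, 19, 74, 471], [543.4, 428.5], [0.2233, -0.4008, 0.012])
([50, 186, 26, 26, 221], [57.8, 200.2], [0.4466, -0.0134, 0.012])
([87, 422, 12, 39, 220], [91.0, 442.3], [0.2256, 0.005, 0.012])
0.7 (np.float64(317.6003513394818), np.float64(178.2336407553799)) [ 0.4551 -0.2089  0.012 ]
([0, 103, 50, 89, 2291], [29.0, 152.2], [0.7095, 0.6015, 0.072])
([400, 186, 9, 9, 76], [404.1, 190.0], [0.6143, -0.2078, 0.072])
([320, 128, 24, 24, 383], [331.5, 139.7], [0.7472, -0.0577, 0.012])
([269, 274, 8, 31, 214], [272.5, 288.9], [0.4111, 0.0756, 0.012])
([342, 289, 15, 30, 51], [346.3, 306.1], [0.3728, -0.0847, 0.012])
([396, 257, 10, 7, 40], [401.8, 259.8], [0.4724, -0.2078, 0.012])
([139, 255, 36, 35, 725], [156.9, 272.4], [0.4495, 0.3319, 0.012])
([153, 328, 31, 21, 440], [167.8, 337.8], [0.3073, 0.3034, 0.012])
([194, 264, 26, 25, 373], [206.5, 276.0], [0.4406, 0.2214, 0.012])
```

View pics/w4.png

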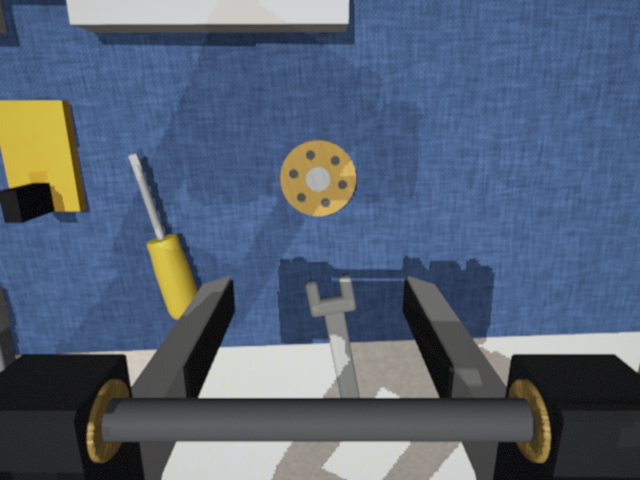

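The view shows gold at (318,178), hub clear, with the spanner well behind it.

Run:
```python
from h import *
w=snap('wrist');b=blob(w,'gold',.012,100)[0];print(b)
g=ray(w,(318,179),.012);print(g);go(g[0],g[1],.024,-.04)
```

```text
([282, 143, 74, 74, 3438], [318.5, 179.5], [0.4556, -0.2091, 0.012])
[ 0.45595097 -0.20869611  0.012     ]
GO [0.0371, 0.0019, 0.1314] [0.02, -0.03, 0.08] rows 2.2
```

>>> servo_tool:
  commands: [0.037,0.002,0.03,0,0,0,0.08,0.037,0.002,0.07,0,0,0,0.08,0.037,0.002,0.11,0,0,0,0.08,0.037,0.002,0.131,0,0,0,0.08,0.037,0.002,0.131,0,0,0,0.08,0.037,0.002,0.131,0,0,0,0,0.037,0.002,0.131,0,0,0,0,0.037,0.002,0.131,0,0,0,0,0.037,0.002,0.131,0,0,0,0]

```text
time: 13.7
tool_pos: [0.4552, -0.2085, 0.0255]
ee_rot: [3.141, -0.002, -0.039]
wrist_force: [0.2, 0.6, 3.7]
width: 0.0548
finger_force: 30.0
```

>>> servo_tool:
  commands: [0,0,-0.03,0,0,0,0,0,0,-0.08,0,0,0,0,0,0,-0.12,0,0,0,0,0.02,-0.06,-0.126,0,0,0,0,0.04,-0.12,-0.126,0,0,0,0,0.05,-0.15,-0.126,0,0,0,0,0.05,-0.15,-0.126,0,0,0,0,0.05,-0.15,-0.126,0,0,0,0]

```text
time: 14.7
tool_pos: [0.5098, -0.0609, 0.1499]
ee_rot: [3.141, 0.001, -0.039]
wrist_force: [-0.8, 0.1, -1.6]
width: 0.0551
finger_force: 30.0
```

Run:
```python
from h import *
w=snap('wrist');cv2.imwrite('pics/w5.png',w['img'])
```

```text
(no output)
```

View pics/w5.png

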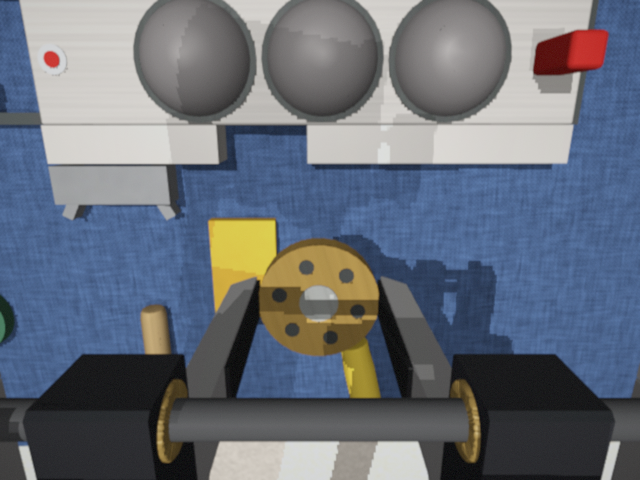

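The view shows gold held with its hub at (320,302), domes at x≈195, 322, 450 (row ~60), the dot at (52,60), and the plate beneath at (243,260).

```bash
cat >> h.py <<'E'
from scipy.optimize import least_squares
def bedfit(w,ext,dot,s=0.,g=(.62,-.07,-.04)):
    "ext: list of (dome offset y, side 'l'/'r'/'b', pixel)"
    ph=np.linspace(0,2*np.pi,120)
    r,z=zip(*[(np.sqrt(36**2-(36-d)**2)/1e3,.058-d/1e3) for d in np.linspace(0.5,28,25)])
    cap=np.array([[a*np.cos(t),a*np.sin(t),b] for a,b in zip(r,z) for t in ph])
    K=np.array(w['camera_matrix']);Ei=np.linalg.inv(w['E'])
    def P(X):
        c=X@Ei[:3,:3].T+Ei[:3,3];q=c@K.T;return q[:,:2]/q[:,2:]
    def W(v,X):
        c,s_=np.cos(v[2]),np.sin(v[2]);return np.c_[v[0]+c*X[:,0]-s_*X[:,1],v[1]+s_*X[:,0]+c*X[:,1],X[:,2]]
    def f(v):
        e=[]
        for off,sd,px in ext:
            q=P(W(v,cap+[0,off+s,0]));e.append({'l':q[:,0].min(),'r':q[:,0].max(),'b':q[:,1].max(),'t':q[:,1].min()}[sd]-px)
        if dot is not None:e+=list((P(W(v,np.array([[0,.17+s,.03]])))[0]-dot))
        return e
    R_=least_squares(f,g);return R_.x,np.round(R_.fun,1)
E
python3 - <<'E'
from h import *
w=snap('wrist');b=blob(w,'red',.03,20)[:3];print(b)
dot=[q for q in b if q[1][0]<100][0][1]
ext=[(.08,'l',134.5),(.08,'r',256),(.08,'b',122),(0,'l',262.5),(0,'r',383),(0,'b',122),(-.08,'l',389.5),(-.08,'r',511.5),(-.08,'b',121.5)]
v,e=bedfit(w,ext,dot);print(v,e)
c,s=np.cos(v[2]),np.sin(v[2])
for o in(-.08,0,.08):print(o,v[0]-s*o,v[1]+c*o)
T=pose();z=T[2,3]-.0135;h=ray(w,(320,302),z);print('hub tool',np.linalg.inv(T)@np.append(h,1))
E
```

```text
[([533, 29, 74, 43, 2404], [571.5, 50.6], [0.6243, -0.2269, 0.03]), ([44, 52, 14, 15, 164], [50.5, 59.1], [0.6326, 0.1008, 0.03])]
[ 0.623204   -0.07042987 -0.05118799] [ 4.5 -4.5 -2.5  4.5 -5.  -1.1  3.8 -5.7  0.7  2.5  1.1]
-0.08 0.6191107499351906 -0.15032508697302993
0 0.6232040013735637 -0.07042987251895731
0.08 0.6272972528119368 0.00946534193511532
hub tool [-5.50785972e-04  2.39917108e-03  1.35016167e-02  1.00000000e+00]
```

```bash
sed -i "s/    K=np.array(w\['camera_matrix'\]);Ei=np.linalg.inv(w\['E'\])/    cap=np.r_[cap,np.c_[.0385*np.cos(ph),.0385*np.sin(ph),.03+0*ph]]\n&/" h.py
python3 - <<'E'
from h import *
w=snap('wrist');b=blob(w,'red',.03,20)[:3]
dot=[q for q in b if q[1][0]<100][0][1]
ext=[(.08,'l',134.5),(.08,'r',256),(.08,'b',122),(0,'l',262.5),(0,'r',383),(0,'b',122),(-.08,'l',389.5),(-.08,'r',511.5),(-.08,'b',121.5)]
for d in(dot,None):
  v,e=bedfit(w,ext,d);print(v,e)
  c,s=np.cos(v[2]),np.sin(v[2])
  for o in(-.08,0,.08):print(o,v[0]-s*o,v[1]+c*o)
T=pose();z=T[2,3]-.0135
for bb in blob(w,'gold',z,300)[:3]:print(bb, (np.linalg.inv(T)@np.append(bb[2],1)).round(4))
im=w['img'].astype(int);sub=im[280:325,295:345];m=(sub.min(2)>90)&(sub.max(2)-sub.min(2)<50)
ys,xs=np.nonzero(m);print(xs.mean()+295,ys.mean()+280,len(xs),xs.min()+295,xs.max()+295,ys.min()+280,ys.max()+280)
p=snap('top');print(blob(p,'red',.03,8))
for q in blob(p,'red',.072,8)[1:]:print(q)
E
```

```text
[ 0.62604372 -0.07074039 -0.03874284] [-0.5  0.7  0.1 -1.2  0.5 -0.2 -1.4 -0.7 -0.   2.6 -0.4]
-0.08 0.6229450681966363 -0.1506803551084093
0 0.6260437202282539 -0.07074038791059921
0.08 0.6291423722598716 0.00919957928721088
[ 0.62602443 -0.07101217 -0.03903844] [-0.   1.1  0.1 -0.8  0.9 -0.2 -0.9 -0.3  0. ]
-0.08 0.6229021445092235 -0.15095121472183998
0 0.6260244266235244 -0.07101216697670656
0.08 0.6291467087378253 0.008926880768426834
([211, 245, 168, 68, 4827], [306.1, 274.0], [0.5233, -0.0583, 0.1367]) [ 0.0133 -0.0038  0.0135  1.    ]
([260, 311, 117, 44, 2188], [306.4, 329.1], [0.4955, -0.0571, 0.1367]) [-0.0146 -0.0039  0.0135  1.    ]
([466, 388, 15, 74, 426], [474.3, 427.3], [0.4361, -0.1399, 0.1367]) [-0.0705  0.0813  0.0135  1.    ]
318.36154553817846 302.65409383624655 1087 300 337 285 321
[([0, 103, 50, 89, 2292], [29.0, 152.2], [0.7232, 0.6273, 0.03]), ([400, 186, 9, 9, 76], [404.1, 190.0], [0.6241, -0.2149, 0.03])]
([400, 186, 9, 9, 76], [404.1, 190.0], [0.6143, -0.2078, 0.072])
```

Run:
```python
from h import *
go(.6295,.0105,.115,-.039)
```

```text
GO [0.1165, -0.0768, 0.0352] [0.02, 0.01, -0.12] rows 2.3
```

>>> servo_tool:
  commands: [0.03,-0.02,0,0,0,0,0,0.07,-0.045,0,0,0,0,0,0.1165,-0.077,0,0,0,0,0,0.1165,-0.077,0.015,0,0,0,0,0.1165,-0.077,0.035,0,0,0,0,0.1165,-0.077,0.035,0,0,0,0,0.1165,-0.077,0.035,0,0,0,0]

```text
time: 15.78
tool_pos: [0.6294, 0.0111, 0.1159]
ee_rot: [3.141, -0.0, -0.04]
wrist_force: [0.5, 0.1, -1.2]
width: 0.0547
finger_force: 30.0
```

Run:
```python
from h import *
w=snap('wrist');cv2.imwrite('pics/w6.png',w['img']);print(pose()[:3,3])
```

```text
[0.6298463  0.01120965 0.11651875]
```

View pics/w6.png

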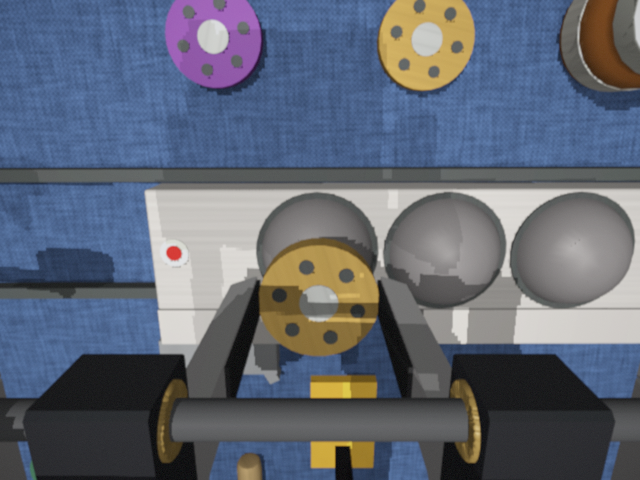

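The view shows gold's hub at (319,302) above dome2 (extent 256–379, top row 193), with dome1 at 384–505, dome0 at 511–634 and the dot at (174,253).

Run:
```python
from h import *
w=snap('wrist');T=pose();b=blob(w,'red',.03,20)[:3]
dot=[q for q in b if abs(q[1][0]-174)<20][0][1];print(dot)
ext=[(.08,'l',256.5),(.08,'t',193),(0,'l',384),(0,'r',505),(0,'t',192.5),(0,'b',307.5),(-.08,'l',511),(-.08,'r',634),(-.08,'t',193),(-.08,'b',307)]
for d in(dot,None):
  v,e=bedfit(w,ext,d);print(v,e)
  c,s=np.cos(v[2]),np.sin(v[2]);D=np.array([v[0]-s*.08,v[1]+c*.08,.058,1]);print('dome2',D,'tool',(np.linalg.inv(T)@D).round(4))
h=ray(w,(319,302.6),T[2,3]-.0135);print('hub',h,(np.linalg.inv(T)@np.append(h,1)).round(4))
```

```text
[174.3, 253.2]
[ 0.6254965  -0.07036826 -0.03820602] [ 0.7 -0.3 -0.4  0.7 -0.1  0.4 -1.5 -0.9 -0.9  0.6  1.6 -0. ]
dome2 [0.62855223 0.00957336 0.058      1.        ] tool [-0.0016  0.0018  0.0588  1.    ]
[ 0.62544383 -0.07056563 -0.03765565] [ 1.  -0.2 -0.1  1.  -0.1  0.5 -1.2 -0.6 -0.9  0.6]
dome2 [0.62845557 0.00937766 0.058      1.        ] tool [-0.0017  0.002   0.0588  1.    ]
hub [0.62903326 0.00909805 0.10327831] [-0.001   0.0023  0.0135  1.    ]
```

>>> servo_tool:
  commands: [-0.0005,-0.0004,0.012,0,0,0,0,-0.0005,-0.0004,0.022,0,0,0,0,-0.0005,-0.0004,0.028,0,0,0,0,-0.0005,-0.0004,0.031,0,0,0,0,-0.0005,-0.0004,0.031,0,0,0,0,-0.0005,-0.0004,0.031,0,0,0,0]

```text
time: 16.62
tool_pos: [0.6295, 0.0124, 0.0846]
ee_rot: [3.141, -0.001, -0.039]
wrist_force: [0.0, -0.1, -0.6]
width: 0.0553
finger_force: 30.0
```

>>> servo_tool:
  commands: [0,0,0.0008,0,0,0,0,0,0,0.0008,0,0,0,0]

```text
time: 16.88
tool_pos: [0.6293, 0.0124, 0.0835]
ee_rot: [3.141, -0.0, -0.039]
wrist_force: [-0.4, 0.9, -1.9]
width: 0.0552
finger_force: 30.0
```

>>> servo_tool:
  commands: [0,0.0003,0.0006,0,0,0,0,0,0.0003,0.0006,0,0,0,0]

```text
time: 17.12
tool_pos: [0.6293, 0.0123, 0.0834]
ee_rot: [-3.141, -0.0, -0.039]
wrist_force: [-0.6, 0.7, 0.9]
width: 0.055
finger_force: 30.0
```

Run:
```python
from h import *
w=snap('wrist');T=pose();cv2.imwrite('pics/w7.png',w['img'])
b=blob(w,'red',.03,20)[:3];print(b);print(T[:3,3],robot.get_obs()['wrist_force'])
```

```text
[([149, 264, 16, 15, 184], [156.2, 271.1], [0.632, 0.1006, 0.03])]
[0.62932419 0.01233661 0.08337897] [-0.75017137  1.58987775  0.85593345]
```

View pics/w7.png

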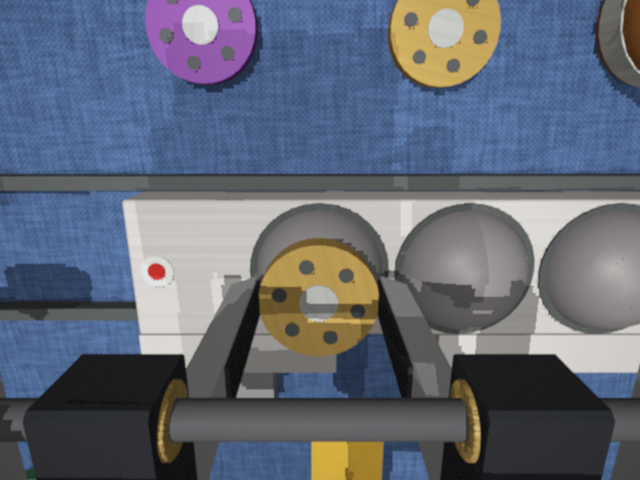

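The view shows the disc (hub (319,302)) right over dome2, foot outline 250–387; dome1 spans 396–533. One more check of the offset.

Run:
```python
from h import *
w=snap('wrist');T=pose();dot=(156.2,271.1)
ext=[(.08,'l',250.5),(.08,'r',387.5),(.08,'t',204),(0,'l',396),(0,'r',533.5),(0,'t',204),(0,'b',333),(-.08,'l',540),(-.08,'t',205),(-.08,'b',333)]
for d in(dot,None):
  v,e=bedfit(w,ext,d);print(v,e)
  c,s=np.cos(v[2]),np.sin(v[2]);D=np.array([v[0]-s*.08,v[1]+c*.08,.058,1]);print('dome2',D,'tool',(np.linalg.inv(T)@D).round(4))
h=ray(w,(319,302.6),T[2,3]-.0135);print('hub',h,(np.linalg.inv(T)@np.append(h,1)).round(4))
```

```text
[ 0.6248793  -0.07023244 -0.04117581] [ 0.   1.7 -0.5 -1.5  0.3 -0.2  0.6 -2.3 -1.   0.8  1.7  0.1]
dome2 [0.62817244 0.00969975 0.058      1.        ] tool [-0.0011  0.0027  0.0254  1.    ]
[ 0.62479942 -0.07041848 -0.03951215] [ 0.4  2.1 -0.1 -1.2  0.7 -0.1  0.7 -1.9 -1.1  0.7]
dome2 [0.62795957 0.00951908 0.058      1.        ] tool [-0.0013  0.0029  0.0254  1.    ]
hub [0.62836178 0.01023749 0.06986182] [-9.00e-04  2.20e-03  1.35e-02  1.00e+00]
```

>>> servo_tool:
  commands: [-0.0003,0.0003,0,0,0,0,0,-0.0003,0.0003,0,0,0,0,0.057,-0.0003,0.0003,0,0,0,0,0.06,-0.0003,0.0003,0,0,0,0,0.066,-0.0003,0.0003,0,0,0,0,0.066,-0.0003,0.0003,-0.01,0,0,0,0.066,-0.0003,0.0003,-0.03,0,0,0,0.066,-0.0003,0.0003,-0.07,0,0,0,0.066,-0.04,0.0003,-0.09,0,0,0,0.066,-0.06,0,-0.09,0,0,0,0.08]

```text
time: 18.48
tool_pos: [0.5701, 0.0144, 0.1781]
ee_rot: [3.141, -0.008, -0.039]
wrist_force: [0.0, 0.0, 0.1]
width: 0.0724
finger_force: 0.0
```

Run:
```python
from h import *
w=snap('wrist');T=pose();cv2.imwrite('pics/w8.png',w['img'])
print(T[:3,3]);go(.405,.218,.16,-.039)
p=snap('top');
for b in blob(p,'green',.012,30)[:3]:print(b)
```

```text
[0.56772407 0.01471667 0.17700833]
GO [-0.1706, -0.1968, 0.0163] [0.02, -0.23, 0.0] rows 4.2
([139, 255, 36, 35, 720], [157.0, 272.4], [0.4495, 0.3317, 0.012])
([153, 328, 31, 21, 439], [167.8, 337.9], [0.3072, 0.3032, 0.012])
([194, 264, 26, 25, 377], [206.7, 276.1], [0.4404, 0.221, 0.012])
```

View pics/w8.png

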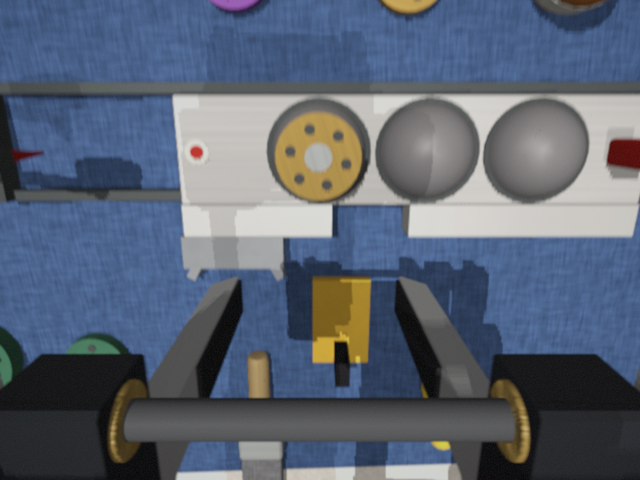

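The view shows gold sitting flat on dome2: hub at (319,157), foot ring centred at about (319,150). Next is green.

>>> servo_tool:
  commands: [-0.06,-0.06,0,0,0,0,0.072,-0.115,-0.12,0,0,0,0,0.072,-0.17,-0.17,0.01,0,0,0,0.072,-0.17,-0.197,0.016,0,0,0,0.072,-0.17,-0.197,0.016,0,0,0,0.072,-0.17,-0.197,0.016,0,0,0,0.072,-0.17,-0.197,0.016,0,0,0,0.072,-0.17,-0.197,0.016,0,0,0,0.072]

```text
time: 19.58
tool_pos: [0.4082, 0.2169, 0.1571]
ee_rot: [3.141, -0.0, -0.042]
wrist_force: [-0.8, 0.3, 0.0]
width: 0.0721
finger_force: 0.0
```

Run:
```python
from h import *
w=snap('wrist');T=pose();cv2.imwrite('pics/w9.png',w['img'])
print(T[:3,3])
for b in blob(w,'green',.012,200)[:4]:print(b)
for r in spotter.trace('rotor_green',w)[:3]:
    c=cen(r);print(r['conf'],r['box'],ray(w,c,.012).round(4))
```

```text
[0.40806944 0.21699247 0.15702963]
([105, 121, 110, 105, 6985], [159.8, 172.3], [0.4548, 0.3305, 0.012])
([272, 142, 75, 76, 3392], [309.1, 179.1], [0.4451, 0.2204, 0.012])
([224, 320, 38, 43, 943], [242.7, 342.1], [0.3109, 0.2824, 0.012])
0.68 [105.9, 123.5, 111.1, 101.0] [0.4543 0.3308 0.012 ]
0.63 [272.8, 139.6, 72.0, 78.5] [0.4445 0.2202 0.012 ]
```

Run:
```python
from h import *
go(.4446,.221,.024,-.039)
```

```text
GO [0.0365, -0.0054, 0.133] [0.01, -0.01, -0.13] rows 2.2
```

>>> servo_tool:
  commands: [0.0365,-0.0055,0.03,0,0,0,0.072,0.0365,-0.0055,0.07,0,0,0,0.072,0.0365,-0.0055,0.11,0,0,0,0.072,0.0365,-0.0055,0.1325,0,0,0,0.072,0.0365,-0.0055,0.1325,0,0,0,0.072,0.0365,-0.0055,0.1325,0,0,0,0,0.0365,-0.0055,0.1325,0,0,0,0,0.0365,-0.0055,0.1325,0,0,0,0]

```text
time: 20.68
tool_pos: [0.4451, 0.2224, 0.0261]
ee_rot: [-3.141, -0.003, -0.039]
wrist_force: [0.8, -0.1, 2.7]
width: 0.0549
finger_force: 30.0
```

Run:
```python
from h import *
go(.53,-.0695,.16,-.039);go(.6255,-.0695,.16,-.039);
```

```text
GO [0.0967, 0.2882, -0.1339] [-0.06, -0.19, -0.02] rows 5.3
GO [0.1921, 0.2844, -0.1336] [-0.06, -0.19, -0.02] rows 5.9
```

>>> servo_tool:
  commands: [0,0,-0.04,0,0,0,0,0,0,-0.09,0,0,0,0,0.01,0.03,-0.134,0,0,0,0,0.05,0.085,-0.134,0,0,0,0,0.09,0.135,-0.134,0,0,0,0,0.13,0.185,-0.134,0,0,0,0,0.165,0.235,-0.134,0,0,0,0,0.185,0.275,-0.134,0,0,0,0,0.192,0.2845,-0.134,0,0,0,0,0.192,0.2845,-0.134,0,0,0,0]

```text
time: 21.92
tool_pos: [0.6243, -0.0698, 0.158]
ee_rot: [-3.141, 0.001, -0.04]
wrist_force: [0.1, 0.9, -2.1]
width: 0.0546
finger_force: 30.0
```

>>> servo_tool:
  commands: [0,0,0.02,0,0,0,0,0,0,0.044,0,0,0,0,0,0,0.044,0,0,0,0,0,0,0.044,0,0,0,0]

```text
time: 22.42
tool_pos: [0.6246, -0.0685, 0.1156]
ee_rot: [3.142, -0.001, -0.038]
wrist_force: [0.1, 0.5, -0.3]
width: 0.0545
finger_force: 30.0
```

Run:
```python
from h import *
w=snap('wrist');T=pose();print(T[:3,3],robot.get_obs()['width'])
cv2.imwrite('pics/w10.png',cv2.resize(w['img'][150:360,200:640],None,fx=1.8,fy=1.8,interpolation=cv2.INTER_CUBIC))
print(blob(w,'red',.03,20)[:3]);print(blob(w,'green',.03,50)[:3])
```

```text
[ 0.62506509 -0.06891492  0.11611634] 0.0550676527448751
[([530, 238, 73, 52, 2772], [566.0, 263.3], [0.6106, -0.2274, 0.03]), ([39, 244, 15, 13, 144], [45.8, 249.8], [0.6321, 0.1009, 0.03])]
[([259, 239, 120, 116, 8541], [318.2, 295.8], [0.5942, -0.0691, 0.03])]
```

View pics/w10.png

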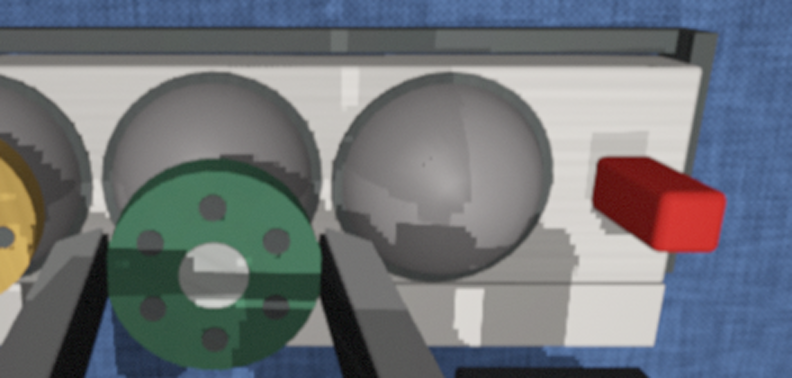

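The crop shows green's hub at full-frame (318.3,302.8) over dome1 (257–378), with dome0 bare at 384–507 and gold still on dome2.

Run:
```python
from h import *
w=snap('wrist');T=pose();dot=(45.8,249.8)
ext=[(.08,'r',251.1),(0,'l',257.2),(0,'r',378.3),(0,'t',190),(-.08,'l',384.4),(-.08,'r',507.2),(-.08,'t',190),(-.08,'b',306.1)]
for d in(dot,None):
  v,e=bedfit(w,ext,d);print(v,e)
  D=np.array([v[0],v[1],.058,1]);print('tool',(np.linalg.inv(T)@D).round(4))
h=ray(w,(318.3,302.8),T[2,3]-.0141);print('hub',h,(np.linalg.inv(T)@np.append(h,1)).round(4))
```

```text
[ 0.62576151 -0.07034145 -0.04097356] [ 0.7 -0.7  0.4 -0.3 -1.1 -1.4  0.   0.   2.1 -0.3]
tool [4.00e-04 1.10e-03 5.83e-02 1.00e+00]
[ 0.62559337 -0.07059692 -0.03853491] [ 1.2 -0.3  0.8 -0.1 -0.7 -1.  -0.1 -0. ]
tool [2.00e-04 1.40e-03 5.83e-02 1.00e+00]
hub [ 0.62383244 -0.07068988  0.10215756] [-0.0014  0.0015  0.0141  1.    ]
```

>>> servo_tool:
  commands: [0.0017,0,0.012,0,0,0,0,0.0017,0,0.022,0,0,0,0,0.0017,0,0.028,0,0,0,0,0.0017,0,0.031,0,0,0,0,0.0017,0,0.031,0,0,0,0,0.0017,0,0.031,0,0,0,0]

```text
time: 23.28
tool_pos: [0.6262, -0.0699, 0.0839]
ee_rot: [3.141, -0.0, -0.039]
wrist_force: [-1.8, -0.3, 3.0]
width: 0.0544
finger_force: 30.0
```

>>> servo_tool:
  commands: [0,0,0.001,0,0,0,0,0,0,0.001,0,0,0,0]

```text
time: 23.52
tool_pos: [0.6263, -0.0699, 0.0839]
ee_rot: [3.141, -0.001, -0.039]
wrist_force: [-3.6, 1.5, 5.6]
width: 0.0548
finger_force: 30.0
```

Run:
```python
from h import *
w=snap('wrist');T=pose();print(T[:3,3],robot.get_obs()['wrist_force'])
b=blob(w,'green',.07,50)[0];print(b)
im=w['img'].astype(int)
sub=im[285:322,300:338];m=(sub.min(2)>80)&(sub.max(2)-sub.min(2)<40);ys,xs=np.nonzero(m);hub=(xs.mean()+300,ys.mean()+285);print(hub)
cv2.imwrite('pics/w11.png',cv2.resize(w['img'][150:360,200:640],None,fx=1.8,fy=1.8,interpolation=cv2.INTER_CUBIC))
# dome edge transitions: row profile mid of dome (grey dark vs white)
g=cv2.cvtColor(w['img'],cv2.COLOR_BGR2GRAY)
for r in(232,240,248):
    print(r,[ (x,int(g[r,x])) for x in range(238,272,2)],[ (x,int(g[r,x])) for x in range(372,412,2)])
print([(y,int(g[y,319])) for y in range(190,216,2)])
```

```text
[ 0.62626793 -0.06987989  0.08386816] [-4.54203517  0.04605239  5.02551941]
([259, 239, 120, 116, 8511], [318.3, 295.9], [0.6285, -0.0718, 0.07])
(np.float64(318.4901960784314), np.float64(302.69053708439895))
232 [(238, 193), (240, 194), (242, 194), (244, 194), (246, 195), (248, 194), (250, 195), (252, 195), (254, 195), (256, 174), (258, 100), (260, 86), (262, 86), (264, 88), (266, 94), (268, 104), (270, 105)] [(372, 143), (374, 192), (376, 197), (378, 196), (380, 196), (382, 195), (384, 198), (386, 197), (388, 197), (390, 197), (392, 198), (394, 198), (396, 197), (398, 197), (400, 216), (402, 218), (404, 179), (406, 100), (408, 93), (410, 96)]
240 [(238, 195), (240, 196), (242, 195), (244, 195), (246, 195), (248, 194), (250, 194), (252, 168), (254, 83), (256, 84), (258, 83), (260, 92), (262, 103), (264, 107), (266, 110), (268, 113), (270, 116)] [(372, 84), (374, 84), (376, 108), (378, 169), (380, 193), (382, 196), (384, 196), (386, 196), (388, 197), (390, 196), (392, 196), (394, 196), (396, 196), (398, 176), (400, 102), (402, 80), (404, 84), (406, 82), (408, 90), (410, 100)]
248 [(238, 195), (240, 196), (242, 195), (244, 196), (246, 196), (248, 181), (250, 85), (252, 81), (254, 81), (256, 92), (258, 101), (260, 106), (262, 112), (264, 115), (266, 118), (268, 119), (270, 121)] [(372, 79), (374, 83), (376, 84), (378, 82), (380, 122), (382, 193), (384, 196), (386, 194), (388, 194), (390, 195), (392, 193), (394, 142), (396, 79), (398, 79), (400, 78), (402, 81), (404, 95), (406, 99), (408, 103), (410, 106)]
[(190, 77), (192, 115), (194, 117), (196, 120), (198, 124), (200, 173), (202, 183), (204, 102), (206, 86), (208, 88), (210, 91), (212, 99), (214, 103)]
```

Run:
```python
from h import *
def ch(g,r):
    row=g[r].astype(float);d=row<150
    c=318
    # walk outward from known inside dome
    x=c
    while d[x] : x-=1
    y=c
    while d[y]: y+=1
    f=lambda a,b:a+(row[a]-150)/(row[a]-row[b])*(b-a)
    return f(x,x+1),f(y,y-1)
a=cv2.cvtColor(cv2.imread('pics/w7.png'),cv2.COLOR_BGR2GRAY)
w=snap('wrist');b=cv2.cvtColor(w['img'],cv2.COLOR_BGR2GRAY)
for n,g in(('gold',a),('green',b)):
    print(n,[(r,round(sum(ch(g,r))/2,2),round(-np.subtract(*ch(g,r)),1)) for r in range(212,240,4)])
```

```text
gold [(212, np.float64(318.76), np.float64(71.0)), (216, np.float64(318.97), np.float64(84.0)), (220, np.float64(318.77), np.float64(93.9)), (224, np.float64(318.72), np.float64(102.4)), (228, np.float64(318.9), np.float64(108.9)), (232, np.float64(318.97), np.float64(115.9)), (236, np.float64(319.28), np.float64(121.4))]
green [(212, np.float64(314.69), np.float64(70.5)), (216, np.float64(314.55), np.float64(83.9)), (220, np.float64(314.38), np.float64(93.6)), (224, np.float64(314.73), np.float64(102.6)), (228, np.float64(314.54), np.float64(108.9)), (232, np.float64(314.42), np.float64(115.6)), (236, np.float64(314.75), np.float64(120.8))]
```

Chord comparison: x matches, but dome1 lies 1.8 mm to the left of the disc. Lift, shift and lower.

>>> servo_tool:
  commands: [0,0,-0.003,0,0,0,0,0,-0.0018,-0.003,0,0,0,0,0,-0.0018,-0.003,0,0,0,0,0,-0.0018,-0.0015,0,0,0,0,0,-0.0018,-0.001,0,0,0,0,0,-0.0018,-0.001,0,0,0,0]

```text
time: 24.38
tool_pos: [0.6264, -0.068, 0.0839]
ee_rot: [3.142, -0.0, -0.039]
wrist_force: [-0.3, 0.2, 2.6]
width: 0.0546
finger_force: 30.0
```

```bash
cat >> h.py <<'E'
def chords(w,rows=range(212,240,4)):
    g=cv2.cvtColor(w['img'],cv2.COLOR_BGR2GRAY).astype(float);o=[]
    for r in rows:
        x=y=318
        while g[r,x]<150:x-=1
        while g[r,y]<150:y+=1
        o.append((r,round((x+y)/2,1),y-x))
    return o
E
python3 - <<'E'
from h import *
w=snap('wrist');print(pose()[:3,3],robot.get_obs()['wrist_force']);print(chords(w))
E
```

```text
[ 0.62638135 -0.06796711  0.08392963] [-0.74987009  0.92818974  3.33982374]
[(212, 318.0, 72), (216, 318.5, 85), (220, 318.0, 94), (224, 318.0, 104), (228, 318.0, 110), (232, 318.0, 116), (236, 318.0, 122)]
```

>>> servo_tool:
  commands: [0,0,0,0,0,0,0.057,0,0,0,0,0,0,0.06,0,0,0,0,0,0,0.063,0,0,0,0,0,0,0.063,0,0,-0.01,0,0,0,0.063,0,0,-0.03,0,0,0,0.063,0,0,-0.07,0,0,0,0.063,-0.04,0,-0.09,0,0,0,0.063,-0.08,0.03,-0.09,0,0,0,0.05,-0.08,0.03,-0.09,0,0,0,0.03]

```text
time: 25.68
tool_pos: [0.5439, -0.0961, 0.1759]
ee_rot: [3.14, -0.003, -0.042]
wrist_force: [0.5, 0.7, 0.2]
width: 0.0461
finger_force: 0.0
```

Run:
```python
from h import *
w=snap('wrist');print(pose()[:3,3]);cv2.imwrite('pics/w12.png',w['img'])
for k in('gold','green'):
    for b in blob(w,k,.07,300)[:3]:print(k,b)
for t in('rotor_gold','rotor_green'):
    for r in spotter.trace(t,w)[:2]:
        m=r['region'].astype(np.uint8);cs=max(cv2.findContours(m,0,1)[0],key=cv2.contourArea);print(t,r['conf'],cv2.fitEllipse(cs),ray(w,cen(r),.07))
go(.6185,-.2095,.16,-.039)
```

```text
[ 0.54517033 -0.09538622  0.17556339]
gold ([95, 72, 89, 93, 5078], [139.8, 117.5], [0.6296, 0.0096, 0.07])
gold ([179, 252, 62, 88, 3826], [207.3, 286.5], [0.5147, -0.0191, 0.07])
gold ([445, 388, 15, 74, 485], [452.8, 427.6], [0.3881, -0.1965, 0.07])
green ([223, 72, 90, 93, 4927], [267.6, 117.9], [0.626, -0.0698, 0.07])
rotor_gold 0.59 ((141.4985809326172, 118.63374328613281), (87.90919494628906, 99.3521957397461), 126.32414245605469) [0.62888571 0.00863841 0.07      ]
rotor_green 0.72 ((267.6182861328125, 118.49383544921875), (88.14791870117188, 92.43903350830078), 154.2426300048828) [ 0.62564574 -0.06984293  0.07      ]
GO [0.0768, 0.1118, 0.0148] [0.01, -0.14, -0.01] rows 2.2
```

View pics/w12.png

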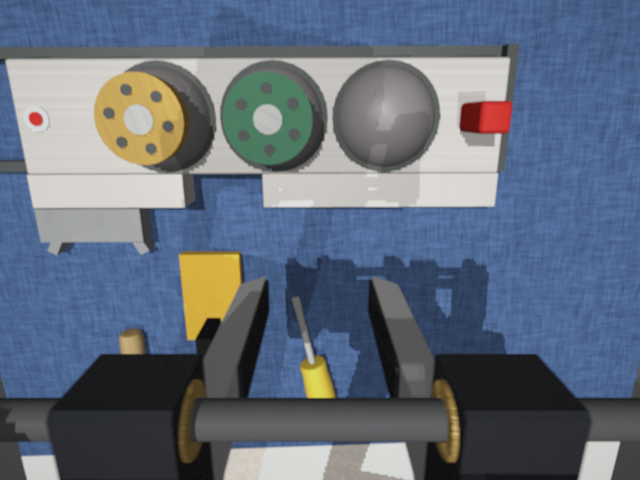

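The view shows both rotors flat on their domes: gold hub (139,119), green hub (267,119). The handle is at (486,117). Moving to the handle now.

>>> servo_tool:
  commands: [0,0.06,0,0,0,0,0.04,0,0.112,0,0,0,0,0.04,0.04,0.112,0.005,0,0,0,0.04,0.055,0.112,0.015,0,0,0,0.04,0.055,0.112,0.015,0,0,0,0.04,0.055,0.112,0.015,0,0,0,0.04]

```text
time: 26.58
tool_pos: [0.5954, -0.208, 0.1582]
ee_rot: [-3.141, 0.001, -0.038]
wrist_force: [0.1, -0.8, -0.9]
width: 0.0398
finger_force: 0.0
```

Run:
```python
from h import *
w=snap('wrist');T=pose();print(T[:3,3])
hsv=cv2.cvtColor(w['img'],cv2.COLOR_BGR2HSV).astype(int);H,S,V=hsv[...,0],hsv[...,1],hsv[...,2]
m=((H<8)|(H>172))&(S>150)&(V>60);ys,xs=np.nonzero(m)
for r in range(ys.min(),ys.max()+1,3):
    q=xs[ys==r];print(r,q.min() if len(q) else 0,q.max() if len(q) else 0,int(V[r,q].mean()) if len(q) else 0)
go(.6195,-.2095,.055,-.039)
```

```text
[ 0.59542136 -0.20816264  0.15872818]
187 310 329 125
190 307 332 123
193 307 333 124
196 306 334 155
199 305 335 196
202 305 335 203
205 305 335 202
208 305 335 201
211 305 335 201
214 305 335 200
217 305 335 198
220 305 334 199
223 306 334 196
GO [0.0241, 0.0004, 0.1037] [0.01, 0.01, 0.05] rows 1.7
```

>>> servo_tool:
  commands: [0.025,0.001,0.02,0,0,0,0.04,0.025,0.001,0.05,0,0,0,0.04,0.025,0.001,0.08,0,0,0,0.04,0.025,0.001,0.098,0,0,0,0.035,0.025,0.001,0.103,0,0,0,0.03,0.025,0.001,0.103,0,0,0,0.024,0.025,0.001,0.103,0,0,0,0.021,0.025,0.001,0.103,0,0,0,0.019,0.025,0.001,0.103,0,0,0,0,0.025,0.001,0.103,0,0,0,0]

```text
time: 27.88
tool_pos: [0.6214, -0.2098, 0.0569]
ee_rot: [-3.14, -0.002, -0.039]
wrist_force: [-0.4, 5.8, 4.0]
width: 0.0197
finger_force: 30.0
```

Run:
```python
from h import *
p=snap('top')
for k in('gold','green'):
    for b in blob(p,k,.07,100)[:5]:print(k,b)
```

```text
gold ([287, 174, 27, 27, 394], [300.8, 187.6], [0.623, 0.0102, 0.07])
gold ([320, 128, 24, 24, 383], [331.5, 139.8], [0.7273, -0.0563, 0.07])
gold ([269, 274, 8, 31, 214], [272.5, 288.9], [0.4092, 0.07, 0.07])
green ([139, 255, 36, 35, 723], [156.9, 272.4], [0.4455, 0.3126, 0.07])
green ([153, 328, 31, 21, 439], [167.8, 337.8], [0.3109, 0.2855, 0.07])
green ([325, 176, 26, 26, 389], [337.7, 188.6], [0.6199, -0.068, 0.07])
```

>>> servo_tool:
  commands: [0,-0.0005,0,0,0,0,0,0,-0.0015,0,0,0,0,0,0,-0.003,0,0,0,0,0,0,-0.005,0,0,0,0,0,0,-0.0075,0,0,0,0,0,0,-0.0105,0,0,0,0,0,0,-0.0135,0,0,0,0,0,0,-0.0165,0,0,0,0,0,0,-0.0195,0,0,0,0,0,0,-0.0225,0,0,0,0,0]

```text
time: 29.18
tool_pos: [0.6222, -0.1905, 0.0569]
ee_rot: [3.138, -0.002, -0.04]
wrist_force: [0.5, -2.2, 5.0]
width: 0.0197
finger_force: 30.0
```

>>> servo_tool:
  commands: [0,-0.003,0,0,0,0,0,0,-0.0065,0,0,0,0,0,0,-0.01,0,0,0,0,0,0,-0.0135,0,0,0,0,0,0,-0.017,0,0,0,0,0,0,-0.0205,0,0,0,0,0,0,-0.024,0,0,0,0,0,0,-0.0275,0,0,0,0,0,0,-0.031,0,0,0,0,0,0,-0.0345,0,0,0,0,0]

```text
time: 30.42
tool_pos: [0.6235, -0.1559, 0.0569]
ee_rot: [3.138, -0.002, -0.04]
wrist_force: [-0.8, -3.3, 6.0]
width: 0.02
finger_force: 30.0
```

>>> servo_tool:
  commands: [0,-0.0035,0,0,0,0,0,0,-0.007,0,0,0,0,0,0,-0.0105,0,0,0,0,0,0,-0.014,0,0,0,0,0,0,-0.0175,0,0,0,0,0,0,-0.021,0,0,0,0,0,0,-0.0245,0,0,0,0,0,0,-0.0275,0,0,0,0,0,0,-0.03,0,0,0,0,0,0,-0.032,0,0,0,0,0]

```text
time: 31.68
tool_pos: [0.6248, -0.1238, 0.0569]
ee_rot: [3.139, -0.002, -0.04]
wrist_force: [-2.3, -2.6, 6.4]
width: 0.0197
finger_force: 30.0
```

>>> servo_tool:
  commands: [0,-0.0025,0,0,0,0,0,0,-0.005,0,0,0,0,0,0,-0.0075,0,0,0,0,0,0,-0.01,0,0,0,0,0,0,-0.012,0,0,0,0,0,0,-0.0135,0,0,0,0,0,0,-0.0145,0,0,0,0,0,0,-0.015,0,0,0,0,0,0,-0.015,0,0,0,0,0]

```text
time: 32.8
tool_pos: [0.6253, -0.1088, 0.0569]
ee_rot: [3.139, -0.002, -0.04]
wrist_force: [-2.1, -2.6, 6.0]
width: 0.0197
finger_force: 30.0
```

Run:
```python
from h import *
p=snap('top')
for k in('gold','green'):
    for b in blob(p,k,.07,100)[:6]:print(k,b)
for b in blob(p,'red',.072,4):print('red',b)
q=snap('scene')
for b in blob(q,'red',.03,3):print('scene red',b)
```

```text
gold ([269, 274, 8, 31, 212], [272.5, 288.8], [0.4094, 0.07, 0.07])
gold ([240, 174, 27, 26, 157], [255.4, 190.7], [0.6176, 0.107, 0.07])
gold ([320, 128, 11, 22, 144], [324.5, 138.1], [0.7313, -0.0413, 0.07])
green ([139, 255, 36, 35, 730], [156.9, 272.4], [0.4456, 0.3126, 0.07])
green ([153, 327, 31, 22, 442], [167.8, 337.7], [0.311, 0.2855, 0.07])
green ([277, 175, 27, 26, 388], [290.4, 187.4], [0.6238, 0.0323, 0.07])
red ([0, 103, 50, 89, 2291], [29.0, 152.2], [0.7095, 0.6015, 0.072])
scene red ([553, 200, 87, 92, 3891], [595.7, 244.9], [0.7052, 0.6147, 0.03])
scene red ([285, 278, 10, 19, 142], [289.3, 287.2], [0.6064, -0.1053, 0.03])
scene red ([619, 223, 8, 6, 16], [621.8, 225.9], [0.6702, 0.7113, 0.03])
scene red ([426, 253, 3, 6, 12], [427.0, 255.5], [0.6135, 0.2249, 0.03])
scene red ([421, 263, 3, 3, 7], [422.0, 264.3], [0.635, 0.2029, 0.03])
scene red ([620, 235, 4, 3, 6], [621.5, 235.8], [0.6985, 0.6901, 0.03])
scene red ([623, 232, 4, 3, 5], [624.4, 233.2], [0.6932, 0.702, 0.03])
scene red ([625, 240, 4, 3, 5], [626.6, 241.4], [0.7177, 0.6901, 0.03])
scene red ([626, 253, 3, 2, 4], [627.0, 253.2], [0.7502, 0.6675, 0.03])
scene red ([619, 220, 2, 3, 3], [619.3, 221.0], [0.6541, 0.7161, 0.03])
scene red ([624, 249, 2, 3, 3], [624.7, 250.0], [0.7398, 0.6688, 0.03])
```

>>> servo_tool:
  commands: [0,-0.001,0,0,0,0,0,0,-0.0025,0,0,0,0,0,0,-0.0045,0,0,0,0,0,0,-0.0065,0,0,0,0,0,0,-0.008,0,0,0,0,0,0,-0.0089,0,0,0,0,0,0,-0.0089,0,0,0,0,0,0,-0.0089,0,0,0,0,0]

```text
time: 33.9
tool_pos: [0.6257, -0.0998, 0.0569]
ee_rot: [3.139, -0.002, -0.04]
wrist_force: [-1.8, -1.1, 6.3]
width: 0.0199
finger_force: 30.0
```

Run:
```python
from h import *
q=snap('scene');a=cv2.imread('pics/scene0.png')
c=lambda im:cv2.resize(im[235:285,395:455],None,fx=6,fy=6,interpolation=cv2.INTER_NEAREST)
def redpx(im):
    h=cv2.cvtColor(im,cv2.COLOR_BGR2HSV).astype(int);m=((h[...,0]<10)|(h[...,0]>170))&(h[...,1]>90)
    ys,xs=np.nonzero(m[240:280,405:445]);return sorted(zip((ys+240).tolist(),(xs+405).tolist()))
print(redpx(a));print(redpx(q['img']))
```

```text
[(253, 427), (253, 428), (254, 427), (254, 428), (255, 426), (255, 427), (255, 428), (256, 426), (256, 427), (257, 426), (257, 427), (258, 426), (258, 427), (259, 426), (260, 426), (261, 426), (262, 425), (262, 426), (263, 424), (263, 425), (263, 426), (263, 427), (264, 424), (264, 425), (264, 426), (264, 427)]
[(253, 427), (253, 428), (254, 427), (254, 428), (255, 426), (255, 427), (255, 428), (256, 426), (256, 427), (257, 426), (257, 427), (258, 426), (258, 427), (259, 426), (260, 426), (261, 426), (262, 425), (262, 426), (263, 424), (263, 425), (263, 426), (263, 427), (264, 424), (264, 425), (264, 426), (264, 427)]
```

Scene pixels match the locked start exactly. Release gently, go up and check.

>>> servo_tool:
  commands: [0,0,0,0,0,0,0.021,0,0,0,0,0,0,0.024,0,0,0,0,0,0,0.03,0,0,0,0,0,0,0.034,0,0,-0.02,0,0,0,0.034,0,0,-0.06,0,0,0,0.034,0,0,-0.1,0,0,0,0.034,-0.05,0,-0.11,0,0,0,0.034,-0.11,0,-0.11,0,0,0,0.034,-0.12,0,-0.11,0,0,0,0.034]

```text
time: 35.2
tool_pos: [0.5022, -0.0929, 0.1663]
ee_rot: [3.141, 0.0, -0.04]
wrist_force: [1.0, -0.3, 0.8]
width: 0.0344
finger_force: 0.0
```

Run:
```python
from h import *
p=snap('top')
for k in('gold','green'):
    for b in blob(p,k,.07,100)[:6]:print(k,b)
for b in blob(p,'red',.072,8):print('red',b)
for b in blob(p,'yellow',.01,40):print('y',b)
go(.5176,.0822,.16,-.039)
```

```text
gold ([320, 128, 24, 24, 382], [331.5, 139.8], [0.7274, -0.0563, 0.07])
gold ([315, 263, 24, 22, 257], [327.0, 274.4], [0.4382, -0.0431, 0.07])
gold ([269, 274, 8, 31, 215], [272.5, 288.9], [0.4092, 0.07, 0.07])
gold ([236, 173, 27, 27, 140], [250.1, 190.8], [0.6175, 0.1184, 0.07])
green ([139, 255, 36, 35, 724], [156.9, 272.4], [0.4455, 0.3126, 0.07])
green ([153, 328, 31, 21, 441], [167.8, 337.8], [0.3108, 0.2854, 0.07])
green ([273, 174, 27, 26, 386], [286.3, 187.3], [0.6242, 0.0411, 0.07])
red ([0, 103, 50, 89, 2292], [29.0, 152.1], [0.7096, 0.6016, 0.072])
y ([0, 312, 34, 69, 1877], [17.9, 345.5], [0.2922, 0.6341, 0.01])
y ([316, 247, 23, 37, 558], [326.7, 265.0], [0.4626, -0.0433, 0.01])
y ([343, 288, 14, 31, 312], [349.1, 303.5], [0.3784, -0.0912, 0.01])
y ([240, 178, 22, 21, 116], [252.5, 192.2], [0.6282, 0.1216, 0.01])
GO [0.0073, -0.1759, 0.0068] [0.04, -0.08, -0.04] rows 2.8
```

The plate was knocked to about (0.463,-0.043). I check the dot and needle first, then look at the plate.

>>> servo_tool:
  commands: [0,-0.06,0,0,0,0,0.034,0,-0.12,0,0,0,0,0.034,0,-0.2,0,0,0,0,0.034,0,-0.2,0,0,0,0,0.034,0,-0.2,0,0,0,0,0.034,0,-0.2,0,0,0,0,0.034]

```text
time: 36.0
tool_pos: [0.5137, 0.1052, 0.1656]
ee_rot: [3.141, -0.001, -0.041]
wrist_force: [0.4, -0.2, 0.4]
width: 0.0341
finger_force: 0.0
```

Run:
```python
from h import *
w=snap('wrist');T=pose();print(T[:3,3]);im=w['img']
h=cv2.cvtColor(im,cv2.COLOR_BGR2HSV).astype(int);m=((h[...,0]<10)|(h[...,0]>170))&(h[...,1]>120)
n,l,s,c=cv2.connectedComponentsWithStats(m.astype(np.uint8))
for i in range(1,n):
    if s[i,4]>5:
        print(s[i],c[i].round(1))
        x,y,ww,hh=s[i,:4]
        for r in range(y,min(y+hh,y+60)):
            q=np.nonzero(m[r,x:x+ww])[0]+x
            if len(q):print(r,q.min(),q.max(),end=' | ')
        print()
for k in('gold','green'):print(blob(w,k,.07,800)[:2])
```

```text
[0.51356598 0.10490142 0.16549922]
[ 606   36   34   37 1043] [624.1  55.9]
36 637 639 | 37 633 639 | 38 629 639 | 39 625 639 | 40 621 639 | 41 617 639 | 42 614 639 | 43 612 639 | 44 611 639 | 45 610 639 | 46 610 639 | 47 610 639 | 48 610 639 | 49 609 639 | 50 609 639 | 51 609 639 | 52 609 639 | 53 609 639 | 54 608 639 | 55 608 639 | 56 608 639 | 57 608 639 | 58 608 639 | 59 608 639 | 60 607 639 | 61 607 639 | 62 607 639 | 63 607 639 | 64 607 639 | 65 606 639 | 66 606 639 | 67 606 639 | 68 606 639 | 69 606 639 | 70 606 639 | 71 607 637 | 72 609 630 | 
[130  48  27  18 234] [145.1  56.9]
48 131 132 | 49 132 133 | 50 132 135 | 51 132 137 | 52 131 152 | 53 131 153 | 54 131 154 | 55 131 155 | 56 130 155 | 57 136 156 | 58 143 156 | 59 143 156 | 60 144 156 | 61 144 156 | 62 145 156 | 63 145 155 | 64 146 154 | 65 148 153 | 
[([231, 0, 99, 103, 4669], [283.5, 61.7], [0.6263, 0.1187, 0.07]), ([465, 255, 43, 65, 1470], [481.5, 288.7], [0.4792, -0.0055, 0.07])]
[([370, 0, 98, 102, 6144], [418.5, 49.9], [0.6294, 0.041, 0.07]), ([0, 259, 102, 89, 5559], [50.7, 301.6], [0.4819, 0.2866, 0.07])]
```

Run:
```python
from h import *
w=snap('wrist');im=w['img'];print(pose()[:3,3])
for r in range(48,67):print(r,' '.join('%3d/%3d'%(im[r,x,2],im[r,x,1]) for x in range(128,160,2)))
d=ray(w,(149.8,58.5),.03);print(d)
for z in(.036,.04,.05,.06):print(z,proj(w,[d[0],d[1],z]))
```

```text
[0.51341265 0.10487413 0.16543141]
48  28/ 30  34/ 22  75/ 37 139/126 188/183 197/196 210/211 210/212 210/213 210/212 211/213 210/212 210/212 211/212 209/211 202/203
49  28/ 28  36/ 27  66/ 15  86/ 54 149/137 193/191 211/213 211/212 211/212 210/210 209/210 210/210 210/212 210/213 211/213 204/206
50  27/ 26  34/ 22  68/ 14  68/ 17  98/ 72 166/161 206/208 211/213 209/206 205/190 203/185 203/186 205/201 210/213 211/212 207/209
51  24/ 26  36/ 24  67/ 15  70/ 15  70/ 21 117/101 185/184 207/209 205/187 197/135 193/114 193/124 201/169 211/209 211/213 210/212
52  25/ 29  39/ 26  67/ 17  66/ 11  69/ 16  76/ 39 133/125 187/184 195/144 192/ 78 190/ 61 191/ 69 204/117 211/196 209/211 211/213
53  26/ 24  41/ 20  67/ 11  69/ 15  68/ 10  65/  5  80/ 49 138/117 177/ 88 191/ 60 192/ 61 192/ 58 206/ 78 207/161 201/201 212/213
54  28/ 30  48/ 24  69/ 14  68/  9  69/ 15  69/ 11  66/  9  84/ 42 142/ 45 187/ 60 200/ 67 200/ 68 202/ 66 187/106 181/176 210/212
55  23/ 21  53/ 20  67/ 12  68/ 11  70/ 14  67/ 12  67/ 10  68/ 14  96/ 20 166/ 48 203/ 66 207/ 70 203/ 67 155/ 53 158/145 194/195
56  36/ 30  60/ 1
[... 891 characters left out ...]
 154/156
63 102/117 198/196 211/213 210/212 211/213 210/211 212/213 200/200 135/ 82 132/ 32 133/ 32 133/ 30 132/ 29 131/ 38 135/118 154/157
64  97/114 197/195 211/213 211/213 211/212 205/206 212/214 201/203 145/124 134/ 60 131/ 29 134/ 33 132/ 34 128/ 64 144/138 154/156
65  91/110 194/193 211/213 211/212 210/211 205/206 211/213 206/208 157/152 142/109 136/ 64 134/ 49 135/ 67 134/106 151/152 155/157
66  87/107 190/188 211/212 211/211 211/211 209/210 211/212 209/211 166/168 151/143 143/113 139/ 98 144/119 146/142 154/156 154/157
[0.63656824 0.21007101 0.03      ]
0.036 [146.19108075  57.28915598]
0.04 [143.69780362  56.45262584]
0.05 [137.13592705  54.25102241]
0.06 [130.06039557  51.8770804 ]
```

The dot is within 1 mm: the needle tip shows at (146,58) against a predicted (146,57). On to the plate.

>>> servo_tool:
  commands: [-0.04,0.05,0,0,0,0,0.034,-0.08,0.1,0,0,0,0,0.034,-0.108,0.15,0,0,0,0,0.034,-0.108,0.15,0,0,0,0,0.034,-0.108,0.15,0,0,0,0,0.034,-0.108,0.15,0,0,0,0,0.034]

```text
time: 36.85
tool_pos: [0.3998, -0.0386, 0.1654]
ee_rot: [-3.141, -0.0, -0.038]
wrist_force: [0.5, 0.3, -0.6]
width: 0.0342
finger_force: 0.0
```

Run:
```python
from h import *
w=snap('wrist');T=pose();print(T[:3,3]);im=w['img'];cv2.imwrite('pics/w13.png',im)
h=cv2.cvtColor(im,cv2.COLOR_BGR2HSV).astype(int)
m=((h[...,0]>=18)&(h[...,0]<34)&(h[...,1]>130)&(h[...,2]>60)).astype(np.uint8)
n,l,s,c=cv2.connectedComponentsWithStats(m)
for i in range(1,n):
    if s[i,4]>200:
        cs=max(cv2.findContours((l==i).astype(np.uint8),0,1)[0],key=cv2.contourArea)
        print(s[i],c[i].round(1));hu=cv2.approxPolyDP(cv2.convexHull(cs),4,True)[:,0]
        print([(q.tolist(),ray(w,q,.01)[:2].round(4).tolist()) for q in hu])
for t in('lock_plate','lock_fin'):
    for r in spotter.trace(t,w)[:2]:print(t,r['conf'],r['box'])
dk=(h[...,2]<45).astype(np.uint8);n,l,s,c=cv2.connectedComponentsWithStats(dk)
for i in range(1,n):
    if 100<s[i,4]<6000:print('dark',s[i],c[i].round(1))
```

```text
[ 0.39980457 -0.03840211  0.16535475]
[ 275   74   85  120 6885] [317.4 131.1]
[([340, 74], [0.5097, -0.0602]), ([359, 182], [0.4313, -0.073]), ([297, 193], [0.4246, -0.0248]), ([275, 88], [0.502, -0.0129])]
[ 364  202   42   83 2425] [385.  243.7]
[([390, 202], [0.4147, -0.097]), ([405, 277], [0.3513, -0.11]), ([383, 284], [0.3457, -0.0919]), ([374, 271], [0.3575, -0.0845]), ([364, 209], [0.4099, -0.0767])]
[215 380  20  83 797] [223.  421.3]
[([231, 380], [0.2585, 0.0429]), ([231, 447], [0.1855, 0.0501]), ([220, 462], [0.1685, 0.0623]), ([216, 417], [0.2197, 0.0605]), ([222, 386], [0.2526, 0.0516])]
[403 380  20  83 718] [413.2 421. ]
[([405, 380], [0.2526, -0.112]), ([412, 381], [0.2513, -0.1183]), ([419, 401], [0.23, -0.1252]), ([418, 462], [0.1612, -0.1263]), ([410, 458], [0.1663, -0.1185]), ([405, 444], [0.1827, -0.1135])]
lock_plate 0.61 [1.2, 365.3, 17.3, 32.4]
lock_plate 0.6 [277.0, 73.9, 82.7, 128.4]
lock_fin 0.8 [272.5, 74.8, 87.3, 125.5]
dark [316 161  21  37 499] [325.7 179.5]
dark [ 227  280  181  132 2736] [317.5 352.7]
dark [  0 406  27  36 412] [  7.9 427.2]
```

Run:
```python
from h import *
go(.437,-.0455,.10,.157)
```

```text
GO [0.0376, 0.0058, 0.0652] [-0.01, 0.03, -11.13] rows 1.2
```

>>> servo_tool:
  commands: [0.0375,0.006,0.03,0,0,-6,0.026,0.0375,0.006,0.065,0,0,-11.1,0.026,0.0375,0.006,0.065,0,0,-11.1,0.026,0.0375,0.006,0.065,0,0,-11.1,0.026]

```text
time: 37.5
tool_pos: [0.4371, -0.0464, 0.1014]
ee_rot: [3.141, -0.001, 0.154]
wrist_force: [0.5, -0.5, 0.6]
width: 0.0261
finger_force: 0.0
```

Run:
```python
from h import *
w=snap('wrist');T=pose();print(T[:3,3]);im=w['img'];h=cv2.cvtColor(im,cv2.COLOR_BGR2HSV).astype(int)
m=((h[...,0]>=18)&(h[...,0]<34)&(h[...,1]>130)&(h[...,2]>60)).astype(np.uint8)
n,l,s,c=cv2.connectedComponentsWithStats(m);i=1+np.argmax(s[1:,4]);print(s[i])
cs=max(cv2.findContours((l==i).astype(np.uint8),0,1)[0],key=cv2.contourArea)
P=[]
for q in cv2.approxPolyDP(cv2.convexHull(cs),4,True)[:,0]:print(q,(np.linalg.inv(T)@np.append(ray(w,q,.01),1))[:2].round(4))
for r in range(205,290,6):
    q=[x for x in range(285,350) if h[r,x,2]<70 ];print(r,(q[0],q[-1],len(q)) if q else '')
```

```text
[ 0.43750389 -0.04656653  0.10206825]
[ 276  136   83  127 9536]
[358 137] [0.0689 0.0253]
[354 262] [-0.0102  0.0248]
[280 262] [-0.0102 -0.0233]
[276 136] [ 0.0695 -0.0236]
205 
211 
217 
223 
229 
235 (308, 325, 18)
241 (308, 326, 19)
247 (307, 326, 20)
253 (307, 326, 20)
259 (307, 326, 20)
265 (307, 333, 25)
271 (306, 334, 29)
277 (304, 330, 26)
283 (287, 349, 33)
289 (286, 349, 37)
```

>>> servo_tool:
  commands: [0,0,0.025,0,0,0,0.026,0,0,0.05,0,0,0,0.026,0,0,0.066,0,0,0,0.026,0,0,0.066,0,0,0,0.026,0,0,0.066,0,0,0,0,0,0,0.066,0,0,0,0,0,0,0.066,0,0,0,0,0,0,0.04,0,0,0,0,0,0,0.001,0,0,0,0,0,0,0.001,0,0,0,0]

```text
time: 38.8
tool_pos: [0.4387, -0.0474, 0.1023]
ee_rot: [3.138, -0.006, 0.154]
wrist_force: [1.0, 0.1, -1.9]
width: 0.0118
finger_force: 30.0
```

Run:
```python
from h import *
T=pose();print(T[:3,3]);w=snap('wrist')
go(.47,.087,.10,-.039)
```

```text
[ 0.43872522 -0.04735128  0.10228157]
GO [0.0531, -0.1273, 0.0] [0.06, -0.13, 11.08] rows 2.2
```

>>> servo_tool:
  commands: [0.01,-0.04,0,0,0,4,0,0.03,-0.08,0,0,0,9,0,0.048,-0.1275,0,0,0,11.1,0,0.048,-0.1275,0,0,0,11.1,0,0.048,-0.1275,0,0,0,11.1,0,0.048,-0.1275,0,0,0,11.1,0]

```text
time: 39.6
tool_pos: [0.4636, 0.0855, 0.0984]
ee_rot: [3.141, 0.002, -0.041]
wrist_force: [0.1, -0.6, -1.1]
width: 0.012
finger_force: 30.0
```

Run:
```python
from h import *
T=pose();print(T[:3,3],robot.get_obs()['ee_rot'],robot.get_obs()['width']);w=snap('wrist');im=w['img'];h=cv2.cvtColor(im,cv2.COLOR_BGR2HSV).astype(int)
m=((h[...,0]>=18)&(h[...,0]<34)&(h[...,1]>130)&(h[...,2]>60)).astype(np.uint8)
n,l,s,c=cv2.connectedComponentsWithStats(m);i=1+np.argmax(s[1:,4]);print(s[i])
cs=max(cv2.findContours((l==i).astype(np.uint8),0,1)[0],key=cv2.contourArea)
for q in cv2.approxPolyDP(cv2.convexHull(cs),4,True)[:,0]:print(q,(np.linalg.inv(T)@np.append(ray(w,q,T[2,3]-.0255),1))[:2].round(4))
# grey guide roof: low saturation mid brightness between
g=(h[...,1]<30)&(h[...,2]>90)&(h[...,2]<175);n,l,s,c=cv2.connectedComponentsWithStats(g.astype(np.uint8))
for i in range(1,n):
    if s[i,4]>600:print('grey',s[i],c[i].round(1))
go(.465,.0864,.10,-.039)
```

```text
[0.46361162 0.08553313 0.09844112] [ 3.14080071e+00  1.73189814e-03 -4.07464819e-02] 0.012006480767759314
[  261   143   114   166 14857]
[372 144] [0.0701 0.0256]
[368 308] [-0.0096  0.0265]
[269 308] [-0.0095 -0.0227]
[261 145] [ 0.0697 -0.0235]
grey [  21    0  619   77 4319] [344.5  26.9]
grey [ 237   81  151   53 7653] [312.6 106.8]
grey [335 277  32  42 659] [352.  299.1]
grey [305 361  32  37 936] [318.8 381.4]
grey [  16  419  134   16 1205] [ 92.7 425.8]
grey [290 418  63  19 989] [320.9 426.9]
grey [488 420  92  15 669] [522.4 426.9]
grey [290 440  58  40 989] [324.2 453.2]
grey [ 479  440  142   40 1704] [513.1 458.3]
GO [0.0011, -0.0009, -0.0012] [0.03, 0.06, -0.12] rows 0.0
```

The slot centre lies 3 mm to the left of the present line, by the guide's centre at u=312.5. I tilt the tail up, shift, lower the nose into the flare and enter the mouth.

>>> servo_tool:
  commands: [0,-0.0031,0,0,-7,0,0,0,-0.0031,0,0,-12,0,0,0.001,-0.0031,0.02,0,-12,0,0,0.001,-0.0031,0.035,0,-12,0,0,0.001,-0.0031,0.044,0,-12,0,0,0.0015,-0.0031,0.0475,0,-12,0,0,0.005,-0.0031,0.0475,0,-12,0,0,0.009,-0.0031,0.0475,0,-12,0,0,0.012,-0.0031,0.0475,0,-12,0,0,0.012,-0.0031,0.0475,0,-12,0,0]

```text
time: 40.9
tool_pos: [0.4768, 0.0894, 0.0521]
ee_rot: [3.142, 0.209, -0.039]
wrist_force: [0.0, 0.5, -2.5]
width: 0.0119
finger_force: 30.0
```

Run:
```python
from h import *
o=robot.get_obs();T=pose();print(T[:3,3],o['ee_rot'],o['wrist_force'],o['width'])
n=T@np.array([.0698,0,.0355,1]);print('nose bottom',n,'top',T@np.array([.0698,0,.0255,1]),'rear',T@np.array([-.0102,0,.0355,1]))
w=snap('wrist');h=cv2.cvtColor(w['img'],cv2.COLOR_BGR2HSV).astype(int)
m=((h[...,0]>=18)&(h[...,0]<34)&(h[...,1]>130)&(h[...,2]>60)).astype(np.uint8)
for r in range(90,320,10):
    q=np.nonzero(m[r,200:450])[0]+200;g=np.nonzero((h[r,150:480,1]<35)&(h[r,150:480,2]>90)&(h[r,150:480,2]<180))[0]+150
    print(r,(q.min(),q.max()) if len(q) else '', (g.min(),g.max(),len(g)) if len(g) else '')
```

```text
[0.47681265 0.08935087 0.05205275] [ 3.14155469  0.208912   -0.03922946] [ 0.01150077  0.50842285 -2.54793875] 0.011928942501454431
nose bottom [0.53768553 0.08696028 0.0028484  1.        ] top [0.53975791 0.08687932 0.01263098 1.        ] rear [0.45948517 0.09002962 0.01944006 1.        ]
90  (np.int64(260), np.int64(389), 82)
100  (np.int64(220), np.int64(423), 204)
110  (np.int64(221), np.int64(422), 202)
120  (np.int64(222), np.int64(421), 200)
130  (np.int64(223), np.int64(420), 198)
140  (np.int64(224), np.int64(418), 195)
150  (np.int64(226), np.int64(417), 192)
160 (np.int64(262), np.int64(373)) (np.int64(236), np.int64(407), 40)
170 (np.int64(263), np.int64(373)) (np.int64(231), np.int64(412), 41)
180 (np.int64(264), np.int64(373)) (np.int64(244), np.int64(398), 4)
190 (np.int64(264), np.int64(373)) (np.int64(263), np.int64(263), 1)
200 (np.int64(264), np.int64(372)) (np.int64(263), np.int64(263), 1)
210 (np.int64(265), np.int64(372)) 
220 (np.int64(265), np.int64(372)) 
230 (np.int64(266), np.int64(371)) (np.int64(264), np.int64(264), 1)
240 (np.int64(265), np.int64(371)) 
250 (np.int64(266), np.int64(370)) 
260 (np.int64(267), np.int64(370)) 
270 (np.int64(267), np.int64(369)) 
280 (np.int64(268), np.int64(369)) (np.int64(292), np.int64(344), 3)
290 (np.int64(268), np.int64(369)) (np.int64(278), np.int64(278), 1)
300 (np.int64(268), np.int64(368)) 
310
```

>>> servo_tool:
  commands: [0,0.0014,0,0,0,0,0,-0.0002,0.0014,0.0054,0,4,0,0,-0.0011,0.0014,0.0103,0,8,0,0,-0.0017,0.0014,0.0155,0,12,0,0,-0.0017,0.0014,0.0155,0,12,0,0,-0.0017,0.0014,0.0155,0,12,0,0]

```text
time: 41.7
tool_pos: [0.4719, 0.088, 0.0375]
ee_rot: [3.142, 0.0, -0.039]
wrist_force: [0.9, -0.1, -2.1]
width: 0.0115
finger_force: 30.0
```

```bash
cat > chk.py <<'E'
from h import *
o=robot.get_obs();T=pose();print(T[:3,3],o['ee_rot'],o['wrist_force'],o['width'])
w=snap('wrist');h=cv2.cvtColor(w['img'],cv2.COLOR_BGR2HSV).astype(int)
m=((h[...,0]>=18)&(h[...,0]<34)&(h[...,1]>130)&(h[...,2]>60)).astype(np.uint8)
for r in range(60,320,12):
    q=np.nonzero(m[r,200:450])[0]+200;g=np.nonzero((h[r,150:480,1]<35)&(h[r,150:480,2]>90)&(h[r,150:480,2]<180))[0]+150
    print(r,(int(q.min()),int(q.max()),(q.min()+q.max())/2) if len(q)>9 else '', (int(g.min()),int(g.max()),len(g),(g.min()+g.max())/2) if len(g)>30 else '')
E
python3 chk.py
```

```text
[0.47185189 0.08803077 0.03746343] [ 3.14150375e+00  6.05678666e-05 -3.93263320e-02] [ 0.87770762 -0.11095947 -2.14543318] 0.011454468331677526
60  
72  
84  
96  (217, 418, 202, np.float64(317.5))
108  (219, 417, 199, np.float64(318.0))
120  (220, 416, 197, np.float64(318.0))
132  (220, 416, 197, np.float64(318.0))
144  (221, 415, 195, np.float64(318.0))
156  (222, 414, 193, np.float64(318.0))
168 (262, 373, np.float64(317.5)) (230, 406, 42, np.float64(318.0))
180 (264, 372, np.float64(318.0)) (228, 409, 36, np.float64(318.5))
192 (264, 372, np.float64(318.0)) 
204 (265, 372, np.float64(318.5)) 
216 (265, 372, np.float64(318.5)) 
228 (266, 371, np.float64(318.5)) 
240 (266, 371, np.float64(318.5)) 
252 (267, 371, np.float64(319.0)) 
264 (267, 370, np.float64(318.5)) 
276 (268, 370, np.float64(319.0)) 
288 (268, 369, np.float64(318.5)) (279, 370, 38, np.float64(324.5))
300 (269, 368, np.float64(318.5)) (275, 361, 35, np.float64(318.0))
312
```

Plate is centred in the slot and level. Slide it home.

>>> servo_tool:
  commands: [0.005,0,0,0,0,0,0,0.011,0,0,0,0,0,0,0.017,0,0,0,0,0,0,0.023,0,0.0005,0,0,0,0,0.029,0,0.001,0,0,0,0,0.035,0,0.001,0,0,0,0,0.039,0,0.001,0,0,0,0,0.042,0,0.001,0,0,0,0,0.043,0,0.001,0,0,0,0,0.043,0,0.001,0,0,0,0]

```text
time: 43.0
tool_pos: [0.5144, 0.0864, 0.0361]
ee_rot: [3.141, 0.0, -0.039]
wrist_force: [-0.6, 0.0, -2.4]
width: 0.0115
finger_force: 30.0
```

>>> servo_tool:
  commands: [0.001,0,0,0,0,0,0,0.002,0,0,0,0,0,0,0.003,0,0,0,0,0,0,0.003,0,0,0,0,0,0]

```text
time: 43.5
tool_pos: [0.5175, 0.0863, 0.0361]
ee_rot: [3.142, -0.0, -0.039]
wrist_force: [-0.3, 0.6, -1.9]
width: 0.0119
finger_force: 30.0
```

>>> servo_tool:
  commands: [0.001,0,0.0005,0,0,0,0,0.002,0,0.0005,0,0,0,0,0.003,0,0.0005,0,0,0,0,0.003,0,0.0005,0,0,0,0]

```text
time: 44.0
tool_pos: [0.5207, 0.0862, 0.0358]
ee_rot: [3.142, -0.001, -0.039]
wrist_force: [-1.2, -0.9, 0.8]
width: 0.0118
finger_force: 30.0
```

>>> servo_tool:
  commands: [0.001,0,0.0003,0,0,0,0,0.002,0,0.0003,0,0,0,0,0.002,0,0.0003,0,0,0,0]

```text
time: 44.38
tool_pos: [0.5217, 0.0862, 0.0358]
ee_rot: [3.142, 0.002, -0.039]
wrist_force: [-5.4, 0.9, 6.3]
width: 0.0119
finger_force: 30.0
```

```bash
python3 - <<'E'
from h import *
o=robot.get_obs();T=pose();print(T[:3,3],o['wrist_force'])
p=snap('top');a=cv2.imread('pics/top0.png')
def yb(im):
    h=cv2.cvtColor(im,cv2.COLOR_BGR2HSV).astype(int);m=(h[...,0]>=18)&(h[...,0]<34)&(h[...,1]>130)&(h[...,2]>60)
    ys,xs=np.nonzero(m[200:260,245:295]);return ys.min()+200,ys.max()+200,xs.min()+245,xs.max()+245,len(ys)
print(yb(a),yb(p['img']))
E
python3 chk.py
```

```text
[0.52166015 0.08622769 0.03580192] [-5.43094621  0.8529638   6.30767724]
[0.52167633 0.08622622 0.03580033] [ 3.14155666e+00  1.72395754e-03 -3.91772521e-02] [-5.94140294  0.63372002  5.58771027] 0.011779204719262686
60 (200, 270, np.float64(235.0)) (309, 399, 44, np.float64(354.0))
72 (206, 265, np.float64(235.5)) (190, 364, 45, np.float64(277.0))
84 (210, 258, np.float64(234.0)) (187, 370, 43, np.float64(278.5))
96 (200, 248, np.float64(224.0)) 
108 (200, 230, np.float64(215.0)) 
120  
132  (168, 479, 65, np.float64(323.5))
144  (150, 464, 305, np.float64(307.0))
156 (262, 374, np.float64(318.0)) 
168 (262, 373, np.float64(317.5)) 
180 (263, 372, np.float64(317.5)) 
192 (264, 372, np.float64(318.0)) 
204 (264, 372, np.float64(318.0)) 
216  (225, 411, 187, np.float64(318.0))
228  (226, 410, 185, np.float64(318.0))
240  (227, 410, 184, np.float64(318.5))
252  (228, 409, 182, np.float64(318.5))
264  (228, 408, 181, np.float64(318.0))
276 (268, 369, np.float64(318.5)) (235, 402, 39, np.float64(318.5))
288 (268, 369, np.float64(318.5)) (242, 370, 52, np.float64(306.0))
300 (269, 368, np.float64(318.5)) (275, 361, 36, np.float64(318.0))
312  Traceback (most recent call last):
  File "<stdin>", line 7, in <module>
  File "<stdin>", line 6, in yb
    return umr_minimum(a, axis, None, out, keepdims, initial, where)
ValueError: zero-size array to reduction operation minimum which has no identity
```

>>> servo_tool:
  commands: [0.001,0,-0.0005,0,0,0,0,0.0015,0,-0.0005,0,0,0,0,0.0015,0,-0.0005,0,0,0,0]

```text
time: 44.85
tool_pos: [0.5218, 0.0863, 0.036]
ee_rot: [3.142, 0.005, -0.039]
wrist_force: [-9.0, 1.3, 6.7]
width: 0.0122
finger_force: 30.0
```

Firm stop, so the plate is home. Release, lift, retreat and check.

>>> servo_tool:
  commands: [-0.001,0,0,0,0,0,0,-0.001,0,0,0,0,0,0.026,-0.001,0,0,0,0,0,0.026,-0.001,0,0,0,0,0,0.026,-0.001,0,-0.03,0,0,0,0.026,-0.001,0,-0.07,0,0,0,0.026,-0.001,0,-0.125,0,0,0,0.026,-0.001,0,-0.125,0,0,0,0.026,-0.001,0,-0.125,0,0,0,0.026]

```text
time: 45.98
tool_pos: [0.5228, 0.086, 0.1604]
ee_rot: [3.141, 0.0, -0.039]
wrist_force: [0.2, -0.2, -1.0]
width: 0.0261
finger_force: 0.0
```

```bash
python3 chk.py
python3 - <<'E'
from h import *
w=snap('wrist')
for k in('gold','green'):print(blob(w,k,.07,1500)[:3])
for k in('red',):print(blob(w,k,.03,50)[:3])
d=ray(w,blob(w,'red',.03,50)[0][1],.03)
# nose & pocket wall along plate centre line
h=cv2.cvtColor(w['img'],cv2.COLOR_BGR2HSV);print([(y,h[y,318].tolist()) for y in range(80,150,3)])
q=snap('scene');im=q['img'];hh=cv2.cvtColor(im,cv2.COLOR_BGR2HSV).astype(int);m=((hh[...,0]<10)|(hh[...,0]>170))&(hh[...,1]>90)
ys,xs=np.nonzero(m[256:280,405:445]);print(sorted(zip((ys+256).tolist(),(xs+405).tolist())))
E
```

```text
[0.52284678 0.08602317 0.16040829] [ 3.14144810e+00  7.86525236e-05 -3.93219749e-02] [ 0.17286567 -0.16927491 -0.99550025] 0.026148564378684215
60 (200, 296, np.float64(248.0)) (210, 479, 71, np.float64(344.5))
72 (200, 296, np.float64(248.0)) (150, 479, 91, np.float64(314.5))
84 (203, 295, np.float64(249.0)) (150, 479, 125, np.float64(314.5))
96 (209, 290, np.float64(249.5)) (150, 479, 102, np.float64(314.5))
108 (220, 280, np.float64(250.0)) (150, 479, 86, np.float64(314.5))
120  (150, 466, 57, np.float64(308.0))
132  (240, 479, 55, np.float64(359.5))
144 (284, 351, np.float64(317.5)) 
156 (284, 351, np.float64(317.5)) 
168 (285, 351, np.float64(318.0)) 
180  (263, 374, 112, np.float64(318.5))
192  (263, 373, 111, np.float64(318.0))
204  (264, 373, 110, np.float64(318.5))
216 (287, 350, np.float64(318.5)) 
228 (287, 350, np.float64(318.5)) 
240  
252  
264  
276  
288  (262, 375, 48, np.float64(318.5))
300  (258, 379, 36, np.float64(318.5))
312  (254, 383, 33, np.float64(318.5))
[([198, 11, 99, 107, 5732], [247.2, 70.5], [0.6299, 0.1201, 0.07]), ([284, 135, 69, 38, 2583], [317.6, 1
[... 401 characters left out ...]
), (86, [19, 11, 192]), (89, [17, 9, 188]), (92, [15, 8, 191]), (95, [15, 8, 189]), (98, [17, 9, 192]), (101, [17, 9, 195]), (104, [20, 8, 189]), (107, [15, 8, 192]), (110, [17, 9, 193]), (113, [20, 8, 193]), (116, [13, 9, 190]), (119, [20, 8, 189]), (122, [25, 8, 189]), (125, [15, 8, 190]), (128, [15, 8, 190]), (131, [15, 8, 187]), (134, [17, 60, 124]), (137, [21, 184, 130]), (140, [22, 187, 142]), (143, [23, 173, 218]), (146, [23, 174, 218]), (149, [23, 174, 218])]
[(256, 426), (256, 427), (257, 426), (257, 427), (258, 426), (258, 427), (259, 426), (260, 426), (261, 426), (262, 425), (262, 426), (263, 424), (263, 425), (263, 426), (263, 427), (264, 424), (264, 425), (264, 426), (264, 427)]
```

```bash
python3 -c "
from bench import close_job
print(close_job())"
```

```text
the job is handed in; nothing more can be done
None
```

I handed the job in: gold is balanced on dome2 and green on dome1 (no red rotor was on the bench), the dot is under the needle to within about 1 mm, and the lock plate is fully home; the judge's verdict isn't shown.

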